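Mount the chisel in the honing clamp, handle first

ROBOT

A 6-joint arm with a two-finger parallel gripper is mounted at the origin on a cart in front of the work surface, level with it; the furniture and walls round the work are solid. World frame = base frame: x ahead of the robot, y to its left, z up, the work surface at z = 0. Lengths are in mm, angles in rad, forces in N, time in s.
With the tool pointing down it reaches from about 300 to 775 mm from the base axis. Payload 14.6 kg.
Tool frame: the origin (TCP) lies at the very end of the fingers, on their centre line; the grasp point (between the pads) lies 19 mm behind it; y points along the fingers, z is the direction in which the jaws open and shut, and the axes are right-handed (so a half turn about y gives the same grasp; the last joint's range is limited). The gripper opens to 94 mm and grips with 3 to 60 N. Pads are 16 mm wide; open, the fingers measure 119 mm over their backs; the gripper's body (75 mm by 177 mm) begins 78 mm behind the grasp point.
Start: joints at [-1.246, 0.3, 1.521, -0, 1.321, -0.067], TCP at [210.011, -508.315, 205.446] pointing down, gripper open.
Joint ranges: [-3.03, 3.03], [-0.79, 2.21], [0.23, 2.52], [-1.04, 4.18], [0, 3.07], [-2.55, 2.55]. Speed limits (rad/s): [2.22, 2.22, 2.57, 3.14, 3.14, 3.14].

INTERFACE

Orientations are given as [roll, pitch, yaw] about the fixed x, y, z axes, in that order (R = Rz(yaw) Ry(pitch) Rx(roll)).
In Python, from cell import monitor, optics, manip gives the robot as it stands.
- The arm moves only by the shell command python3 -m creep 'ROWS' [FORCE]. ROWS is JSON, a list of rows, each an object of numbers: "tx", "ty", "tz": the shift along the tool's x, y, z scaled (see below); "turn": the turn about the tool's y scaled (see below); "fingers": the finger opening in mm, from 0 to 94. In form: [{"tx": .., "ty": .., "tz": .., "turn": .., "fingers": ..}, ...]. A call has 1 to 20 rows; each row is the pose to reach, as a shift and turn from the pose measured when the call began, along the tool's axes at that moment, turning the shorter way round; what a row does not reach only later rows make up. The controller multiplies each number of a shift by 200 mm and each number of a turn by pi rad. A row lasts 1/10 s, in which the tool goes at most 50 mm and 8.59 degrees, less where a joint would pass 70% of its speed; a pose out of reach is approached as far as the arm can. A call with a number of a shift or a turn outside -1 to 1 is refused whole. A call with a gripper value outside its range is refused whole. The fingers move at their own pace and stop on an object; FORCE is the grip in N (left out, the last holds). Time passes only in rows, so rows that repeat a pose let the fingers close. It gives the time, the measured TCP pose, the force and the opening at its end, in the units of the state.
- monitor.read_state(): the state, without advancing time (a new reading comes with each control period).
- optics.camera(name): name is "scene" or "top" or "wrist"; returns a dict with "frame" (384x512x3 uint8, red, green, blue), "range_z" (384x512 float32, mm along the optical axis (not along the pixel's ray), 0 where there is no reading), "fx", "fy", "cx", "cy" (pixels), "R" (3x3) and "t" (3): a world point X has camera coordinates R X + t; the wrist camera has in their place "mount" (4x4, takes a point from camera to tool coordinates, whose origin is the TCP and whose axes are the tool frame's). Camera axes: x right, y down, z forward; pixel columns grow to the right and rows downward; lengths in mm; the calibration is good to about 2 mm. The wrist camera is an equidistant fisheye: a pixel r from the principal point sees the ray r / f radians off the axis. A picture is of the moment at which its call begins: read the wrist's pose just before it.
- manip.sign_off(): hands the job in, once; it reports no verdict.
The state is a dict: "clock": time; "joints": joint angles; "qd": joint speeds; "effort": joint torques, N m; "eef_pos": TCP position; "eef_rot": TCP orientation; "wrist_force": force on the tool from outside, world axes, zero at the start; "moment": the same for the moment, N m; "finger_gap": finger opening in mm.
Only numpy, scipy, OpenCV 4.12 (cv2) and the standard library are available. Lean on these libraries where they do the work, as an engineer would, in place of code of your own. Each camera call takes 0.05 s, during which the arm holds its last target.

TASK

The chisel is to be honed. Move the tape measure that stands in front of the honing clamp out of the way, leaving it standing on the bench; then take the chisel out of the tool tray, lay it, without dropping it, in the clamp's groove with its butt end up to the stop block and its blade sticking out flat over the open front, and press the clamp's lever fully down so that the rubber pad holds the handle. The tray leaves only the handle free to be gripped and the groove leaves only the blade free, so lay the chisel down on the bench on the way and take it again by the blade; leave the other tools where they are.

Things in the scene. Friction and masses are not known exactly. Their poses are not given: they have to be found in the camera images.
- chisel_handle (a point): Chisel, 238 mm long, 0.14-0.24 kg: centre of its round wooden handle, 28 mm across, 110 mm long, axis 14 mm above the face it lies on. The blade points to +x, but the tool's axis is turned 0.035 rad clockwise from this x: it runs along (1, -0.035, 0). z up when the blade is flat. Centre of mass 17 mm from here towards the blade. Lies in one of the tray's three slots; which one varies.
- chisel_blade (a point): Centre of the chisel's steel blade, 122 mm from the handle's centre along the tool's axis; blade 120 mm long, 18 mm wide, 5 mm thick, level with the handle's axis: on the bench its underside is 11 mm up. Same axes as chisel_handle.
- chisel: The chisel as a whole; origin level with the handle's underside at the shoulder of the blade, 63 mm in front of the handle's centre. Same axes as chisel_handle.
- tool_tray: Fixed wooden tool tray, 234 x 226 mm, origin on the bench; three slots along x at y = -60, 0, +60 mm. Blades point to +x, handles to -x (towards the robot). x = -24 to +134 mm: floor 14 mm high, walls 44 mm high, slots 34 mm wide (no finger room beside a blade). Rail 14 mm high at x = -98 to -84 mm under the butts. Side rails 22 mm high at y = -109, +109 mm. Tools lift straight up.
- tray_well (a point): Middle of the tray's open finger well (x = -84 to -24 mm in the tray's frame, full width, down to the bench), at the height of the handles' axes, 28 mm above the bench: only here have fingers room beside the handles. The chisel's handle centre lies at about x = -63 mm in its slot. Same axes as tool_tray.
- honing_clamp: Fixed honing clamp, plywood base 150 x 168 x 12 mm (x -85 to +65, y -43 to +125 mm), origin on the bench under the groove; x points out of the open front, the way the blade must point; z up. The toggle clamp stands beside the groove at y = 43 to 99, x = -36 to +16 mm, 67 mm high apart from arm and lever. It stands at a different angle each time.
- groove_mid (a point): On the groove's axis, x = 0, y = 0, 36 mm above the bench in the clamp's frame (same axes). Groove from x = -56 to +40 mm: V bottom between upright cheeks 35 mm apart, each 15 mm thick, tops 48 mm above the bench. A 28 mm handle in it has its axis at y = 0, z = 36 mm.
- stop_face (a point): Middle of the stop block's face behind the groove, x = -62 mm, z = 36 mm in the clamp's frame (same axes); block top 44 mm above the bench. With the chisel's butt against it the handle's centre is at x = -7 mm.
- blade_place (a point): On the groove's axis 120 mm in front of groove_mid, 36 mm above the bench: where the middle of the blade comes to lie. Same axes as honing_clamp. Only the tape measure stands there at first.
- clamp_lever (a joint): Clamp lever, rad: 0 = fully down (clamped, level, pointing to the clamp's +y), 1.0 to 1.1 = open at the start. Hinge along the clamp's x through y = 76, z = 60 mm; the lever reaches 95 mm from it. Pressed down, it swings the arm onto the handle. Stiff: stays where left; takes about 5 N at the sleeve, up to 20 N as the pad squeezes the handle.
- lever_grip (a point): Centre of the lever's rubber sleeve, 56 mm long, 22 mm wide, 16 mm thick, 72 mm from the lever's hinge: press it from above. Fully down it is at x = -10, y = 148, z = 64 mm in the clamp's frame. Its y runs along the lever away from the hinge.
- clamp_arm: Hold-down arm with a round rubber pad (17 mm) 56 mm from its hinge, driven by the lever; origin on its hinge at x = -10, y = 56, z = 61 mm in the clamp's frame. Open it stands upright, clear of the groove (all at y > 30 mm), up to 130 mm above the bench; closed the pad presses at x = -10, y = 0.
- tape_mid (a point): Tape measure standing on edge in front of the clamp: its centre, 33 mm above what it stands on; 66 mm high, 65 mm long, 34 mm thick between the flat sides, 0.15-0.3 kg. z up. The flat sides face along its x turned 0.51 rad counter-clockwise about z: grip along that line.
- red_mid (a point): Bystander: red-handled screwdriver in another slot of the tray; middle of its handle (29 mm thick, 105 mm long), 28 mm above the bench.
- pencil_mid (a point): Bystander: flat carpenter's pencil, about 175 x 15 x 9 mm, lying in another slot of the tray; its middle, 18 mm above the bench.
- sanding_mid (a point): Bystander: cork sanding block lying on the bench, 110 x 62 x 22 mm; its centre.
- hinge_mid (a point): Bystander, fixed: steel cabinet hinge lying in front of the parts cabinet, 59 x 91 x 18 mm; its middle.
- square_mid (a point): Bystander: try square lying flat, 237 x 122 mm over all, 23 mm high; its middle.
- parts_cabinet: Bystander, fixed: grey parts cabinet, 220 mm deep (x), 303 mm wide, 155 mm high; origin under its centre. The fixed drilling jig, 223 (x) x 182 mm, with a lever 173 mm high, stands with its centre 370 mm nearer the robot (-x) and 270 mm towards -y from this origin.
Mind the look-alikes: they are no part of the job. Leave any orange look-alike of the part that bears tape_mid alone.

How it is judged:
By the outcome, as a careful person would: the job done as asked, in the order asked, and still so for the second after the job is handed in, with the robot touching nothing.
It also fails if it takes over 72 s, if anything falls off the work surface, if the arm or the gripper's body presses on something with over 40 N, if the wrist force passes 120 N, or if a joint passes its speed limit or range.

## Working session

There is one attempt and no reset: what is moved stays moved. The work goes in short steps, Python scripts to look and compute and a shell command to move; the robot and the scene stay as the last step left them, time stands still between calls to the robot, and variables do not carry over. Pictures are saved under pics/ and viewed, and the job is handed in when it is done.

```bash
mkdir -p pics; ls
python3 - <<'E'
from cell import monitor, optics
import cv2, numpy as np
s=monitor.read_state(); print(s)
for n in ["scene","top","wrist"]:
    c=optics.camera(n)
    cv2.imwrite(f"pics/{n}0.png",cv2.cvtColor(c["frame"],cv2.COLOR_RGB2BGR))
    np.savez(f"pics/{n}0.npz",**c)
    print(n,{k:(v if k not in("frame","range_z") else v.shape) for k,v in c.items()})
E
```

```text
pics
{'clock': 0.0, 'joints': array([-1.24562978e+00,  3.00439818e-01,  1.52157357e+00, -3.74343976e-05,
        1.32069720e+00, -6.66062445e-02]), 'qd': array([ 0.00044331, -0.00044965, -0.00083222,  0.00159926,  0.0003547 ,
       -0.0004001 ]), 'effort': array([ 3.46204279e-04, -5.31800687e+01, -3.52739918e+01,  7.08630262e-02,
        2.44083098e-02, -9.97927509e-05]), 'eef_pos': array([ 209.90708453, -508.08832321,  204.90666828]), 'eef_rot': array([-1.57191419e+00,  3.82268820e-05, -2.74981060e+00]), 'wrist_force': array([0.65984711, 0.16820551, 0.34089649]), 'moment': array([-0.02069115, -0.02623931,  0.01263807]), 'finger_gap': 94.10664622289147}
scene {'frame': (384, 512, 3), 'range_z': (384, 512), 'fx': 405.10336685022463, 'fy': 405.10336685022463, 'cx': 251.99312458602586, 'cy': 188.8236649706727, 'R': array([[ 0.57567791, -0.81758581,  0.01218176],
       [-0.44936433, -0.32878244, -0.83064662],
       [ 0.68313003,  0.47271086, -0.55666668]]), 't': array([-368.76473596,  279.81314406, 1138.78480903])}
top {'frame': (384, 512, 3), 'range_z': (384, 512), 'fx': 417.1703632482242, 'fy': 417.1703632482242, 'cx': 253.31306061716788, 'cy': 189.9586909901703, 'R': array([[ 0.02975543, -0.99911159,  0.0298437 ],
       [-0.99739503, -0.03164059, -0.06482302],
       [ 0.06570971, -0.02783712, -0.99745041]]), 't': array([-123.80427454,  547.33465289, 1193.19309318])}
wrist {'frame': (384, 512, 3), 'range_z': (384, 512), 'fx': 297.3186396354542, 'fy': 297.3186396354542, 'cx': 258.40500741559083, 'cy': 192.380648555691, 'mount': array([[-3.71616961e-04,  9.57546440e-01,  2.88278820e-01,
        -8.42508650e+01],
       [-6.21143610e-04, -2.88279005e-01,  9.57546254e-01,
        -1.78605099e+02],
       [ 9.99999738e-01,  1.76777883e-04,  7.01903220e-04,
        -5.66838841e-01],
       [ 0.00000000e+00,  0.00000000e+00,  0.00000000e+00,
         1.00000000e+00]])}
```

View pics/scene0.png

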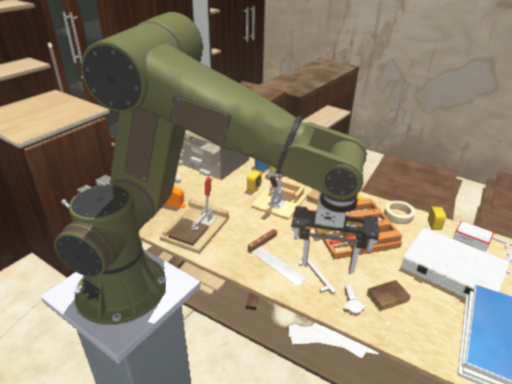

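View pics/top0.png

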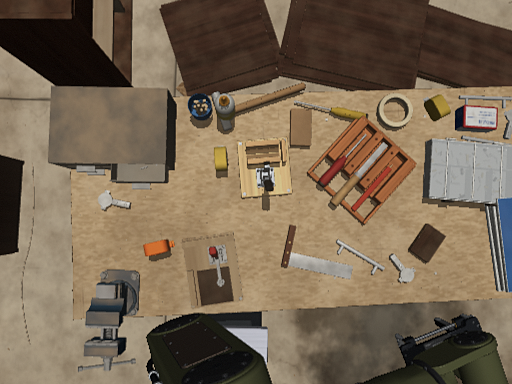

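View pics/wrist0.png

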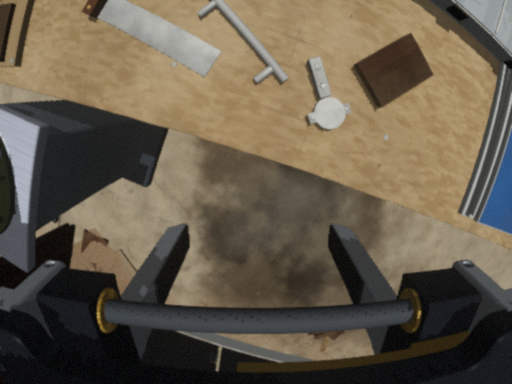

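Run:
```python
import cv2
t=cv2.imread("pics/top0.png")
cv2.imwrite("pics/top0a.png",cv2.resize(t[120:215,195:310],None,fx=6,fy=6,interpolation=cv2.INTER_CUBIC))
cv2.imwrite("pics/top0b.png",cv2.resize(t[105:230,295:425],None,fx=4.5,fy=4.5,interpolation=cv2.INTER_CUBIC))
s=cv2.imread("pics/scene0.png")
cv2.imwrite("pics/scene0a.png",cv2.resize(s[140:300,150:450],None,fx=2.6,fy=2.6,interpolation=cv2.INTER_CUBIC))
```

```text
(no output)
```

View pics/top0a.png

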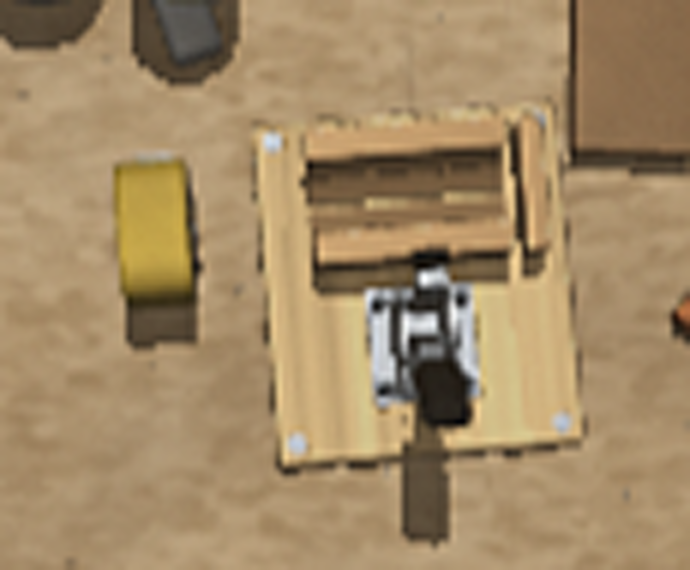

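View pics/top0b.png

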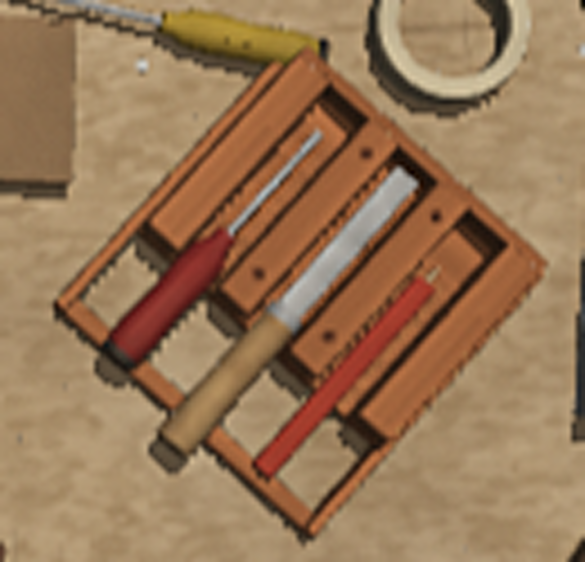

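View pics/scene0a.png

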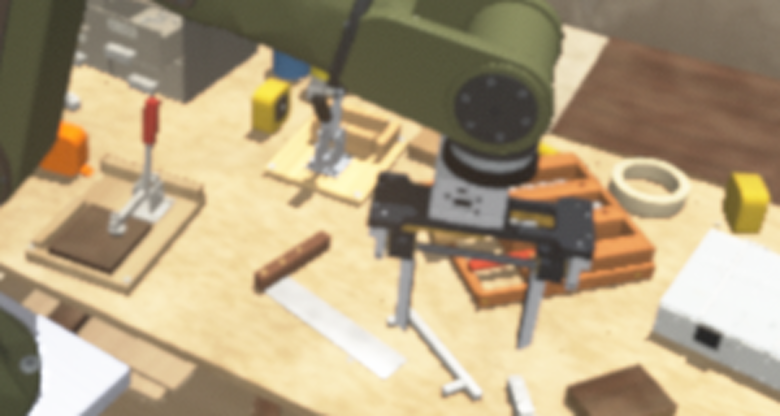

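```bash
cat > h.py <<'E'
import numpy as np, cv2
def cloud(c):
    v,u=np.mgrid[0:384,0:512]; z=c["range_z"].astype(float)
    P=np.stack([(u-c["cx"])/c["fx"]*z,(v-c["cy"])/c["fy"]*z,z],-1)
    return (P-c["t"])@c["R"]   # R^T (P-t)
def onplane(c,uv,h):
    uv=np.atleast_2d(uv).astype(float)
    d=np.c_[(uv[:,0]-c["cx"])/c["fx"],(uv[:,1]-c["cy"])/c["fy"],np.ones(len(uv))]@c["R"]
    o=-c["R"].T@c["t"]
    s=(h-o[2])/d[:,2]
    return o+s[:,None]*d
def load(n): return dict(np.load(n))
def rect(P):  # xy minAreaRect, returns centre,size,long-axis deg
    r=cv2.minAreaRect(P[:,:2].astype(np.float32)); b=cv2.boxPoints(r)
    e=[b[1]-b[0],b[2]-b[1]]; L=[np.linalg.norm(x) for x in e]; i=int(np.argmax(L))
    return np.array(r[0]),sorted(L),np.degrees(np.arctan2(e[i][1],e[i][0]))%180
E
python3 - <<'E'
from h import *
c=load("pics/top0.npz"); X=cloud(c); f=c["frame"]
hsv=cv2.cvtColor(f,cv2.COLOR_RGB2HSV)
print("bench z",X[230,150],X[300,280])
def reg(u0,v0,u1,v1):
    m=np.zeros((384,512),bool); m[v0:v1,u0:u1]=1; return m
R=reg(205,135,235,185)
m=R&(hsv[...,0]>18)&(hsv[...,0]<34)&(hsv[...,1]>150)
print("tape n",m.sum(),"z",np.percentile(X[m][:,2],[5,50,95]))
vs,us=np.where(m&(X[...,2]>58)); print(rect(onplane(c,np.c_[us,vs],66)), us.min(),us.max(),vs.min(),vs.max())
R=reg(232,130,298,205)
for lo,hi,h in((6,20,12),(40,56,47)):
    m=R&(X[...,2]>lo)&(X[...,2]<hi); vs,us=np.where(m)
    P=onplane(c,np.c_[us,vs],h); print(h,m.sum(),np.median(X[m][:,2]),rect(P))
R=reg(300,110,425,230)
m=R&(X[...,2]>36)&(X[...,2]<55); P=X[m]; print("tray walls",m.sum(),rect(P))
m=R&(X[...,2]>6); print("tray all",m.sum(),rect(X[m]))
for name,(u,v) in dict(orange=(158,247),look=(438,105),jigbase=(212,270),cab=(112,125),square=(290,245),hinge=(115,200),chis_handle=(346,195),chis_tip=(386,146)).items():
    print(name,X[v,u].round())
H=X[...,2]
cv2.imwrite("pics/hm.png",cv2.resize(np.clip(H[110:230,190:430]*1.5+30,0,255).astype(np.uint8),None,fx=3.3,fy=3.3,interpolation=cv2.INTER_NEAREST))
E
```

```text
bench z [425.56378454 191.07341039  -4.33043667] [ 234.94016506 -194.13486683    5.49442027]
tape n 269 z [53.50699385 65.80301261 69.95309514]
(array([635.82501221,  -9.67615509]), [np.float32(32.518105), np.float32(60.97021)], np.float32(6.7713294)) 214 226 147 168
12 1861 13.170935592482849 (array([ 620.72564697, -138.53817749]), [np.float32(191.92844), np.float32(219.0942)], np.float32(1.8955103))
47 472 48.063529374735495 (array([ 632.29425049, -142.4407196 ]), [np.float32(113.49676), np.float32(127.346695)], np.float32(6.461614))
tray walls 2750 (array([ 637.61169434, -433.76864624]), [np.float32(210.00049), np.float32(307.21017)], np.float32(139.41371))
tray all 6583 (array([ 626.74414062, -343.92868042]), [np.float32(354.5168), np.float32(541.8761)], np.float32(90.062904))
orange [382. 152.  67.]
look [ 811. -631.   61.]
jigbase [319.   4.  31.]
cab [698. 265. 159.]
square [ 395. -217.   25.]
hinge [509. 291.  16.]
chis_handle [ 546. -383.    2.]
chis_tip [ 692. -493.   27.]
```

View pics/hm.png

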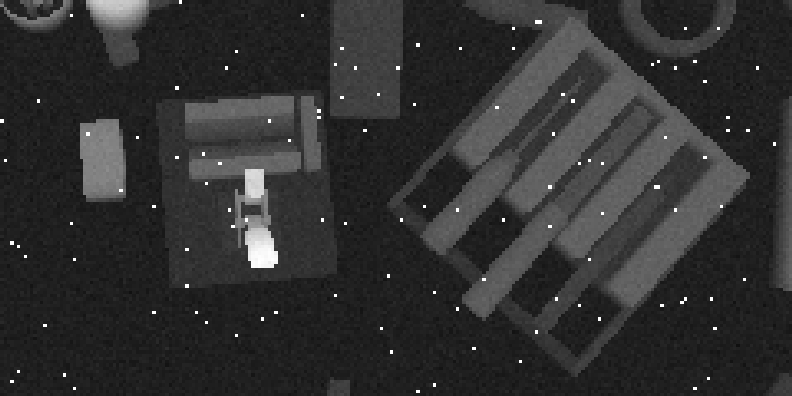

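Run:
```python
from h import *
c=load("pics/top0.npz"); X=cloud(c); H=cv2.medianBlur(X[...,2].astype(np.float32),3)
def comp(m,u,v):
    n,l=cv2.connectedComponents(m.astype(np.uint8),connectivity=4); return l==l[v,u]
base=comp(H>7.,245,185); vs,us=np.where(base); print(us.min(),us.max(),vs.min(),vs.max())
P=onplane(c,np.c_[us,vs],12); print("base",rect(P), "expect 150x168")
cc=(H>40)&(H<54)
for u,v in((270,142),(262,159)):
    m=comp(cc,u,v); vs,us=np.where(m); print("cheek",m.sum(),rect(onplane(c,np.c_[us,vs],48)))
m=comp((H>38)&(H<54),284,150);vs,us=np.where(m); print("stop",m.sum(),rect(onplane(c,np.c_[us,vs],44)))
t=comp(H>5,330,190)
vs,us=np.where(t); print(us.min(),us.max(),vs.min(),vs.max(),rect(X[t]))
w=(H>38)&(H<52)
for u,v in((352,149),):
  pass
n,l,st,ce=cv2.connectedComponentsWithStats(w.astype(np.uint8),connectivity=4)
for i in range(1,n):
    if st[i,4]>150 and 300<ce[i,0]<425 and 105<ce[i,1]<230:
        vs,us=np.where(l==i); print("wall",st[i],rect(onplane(c,np.c_[us,vs],44)))
# lever grip: high
L=comp(H>95,268,185); vs,us=np.where(L); print("lever",X[L].mean(0),X[L].max(0),np.median(X[L],0))
f=c["frame"]; hsv=cv2.cvtColor(f,cv2.COLOR_RGB2HSV)
for u,v in((338,197),(350,188),(375,157)): print(f[v,u],hsv[v,u],H[v,u])
```

```text
237 291 137 196
base (array([ 621.58660889, -136.88290405]), [np.float32(149.705), np.float32(167.9291)], np.float32(6.4679604)) expect 150x168
cheek 183 (array([ 686.41638184, -126.94659424]), [np.float32(15.95673), np.float32(92.61965)], np.float32(96.43489))
cheek 279 (array([ 643.4487915 , -148.93936157]), [np.float32(56.815407), np.float32(123.7696)], np.float32(121.271164))
stop 284 (array([ 644.03198242, -149.19592285]), [np.float32(57.007797), np.float32(124.18869)], np.float32(121.27115))
295 416 99 223 (array([ 590.94226074, -346.65966797]), [np.float32(409.40665), np.float32(434.69022)], np.float32(156.93098))
wall [ 328  116   89   86 2184] (array([ 652.16241455, -445.86108398]), [np.float32(158.47948), np.float32(209.80212)], np.float32(49.40281))
wall [321 159  23  26 207] (array([ 609.45568848, -329.55633545]), [np.float32(21.28313), np.float32(95.02058)], np.float32(140.2111))
wall [332 172  29  33 245] (array([ 562.83709717, -372.86450195]), [np.float32(20.301104), np.float32(115.36497)], np.float32(138.06793))
lever [ 558.721289  -143.4291342  134.5100871] [ 576.33474952 -132.21165096  151.31727037] [ 557.54336671 -143.87876877  138.89946665]
[170 134  89] [ 17 122 170] 42.685875
[128  96  62] [ 15 131 128] 39.10026
[154 153 147] [ 26  12 154] 33.12355
```

```bash
cat >> h.py <<'E'
from scipy.spatial.transform import Rotation as Ro
CO=np.array([661.2,-122.3,0]); CY=np.radians(96.47)
CR=Ro.from_euler("z",CY).as_matrix()
def C2W(p): return CO+CR@np.array(p,float)
def W2C(p): return CR.T@(np.array(p,float)-CO)
def plan(*targets):
    from cell import monitor
    s=monitor.read_state(); R=Ro.from_euler("xyz",s["eef_rot"]).as_matrix()
    yaw=np.arctan2(R[1,0],R[0,0])
    print("t",round(s["clock"],2),"pos",s["eef_pos"].round(1),"yaw",round(yaw,4),"j",s["joints"].round(2),"gap",round(s["finger_gap"],1),"F",s["wrist_force"].round(1))
    for p,y in targets:
        d=R.T@(np.array(p,float)-s["eef_pos"])/200
        t=-((y-yaw+np.pi)%(2*np.pi)-np.pi)/np.pi
        print("->",np.round(p,1),round(y,3),": tx %.4f ty %.4f tz %.4f turn %.4f"%(*d,t))
def wpoint(c,s,u,v,h=None,depth=None):
    """wrist pixel -> world; on plane z=h or by range"""
    dx,dy=u-c["cx"],v-c["cy"]; r=np.hypot(dx,dy); th=r/c["fx"]
    d=np.array([np.sin(th)*dx/max(r,1e-9),np.sin(th)*dy/max(r,1e-9),np.cos(th)])
    R=Ro.from_euler("xyz",s["eef_rot"]).as_matrix(); M=c["mount"]
    o=R@M[:3,3]+s["eef_pos"]; w=R@M[:3,:3]@d
    if h is None: return o+w*(depth/d[2])
    return o+w*((h-o[2])/w[2])
E
python3 - <<'E'
from h import *
c=load("pics/top0.npz"); X=cloud(c); H=cv2.medianBlur(X[...,2].astype(np.float32),3)
for (x,y) in((505,-255),(500,-250),(490,-40),(480,80),(480,160)):
    d=np.hypot(X[...,0]-x,X[...,1]-y)<48
    print(x,y,d.sum(),H[d].max())
b=(H>10)&(abs(X[...,0]-500)<110)&(abs(X[...,1]-65)<130); P=X[b]
print(P[:,:].min(0),P.max(0)) if b.sum() else print("clear")
print([C2W(p).round(1) for p in((75,0,36),(120,0,36),(-10,112,122),(-10,148,64))])
plan(((636,-10,205),np.radians(6.77-180)),((636,-10,22),np.radians(6.77-180)))
E
```

```text
505 -255 824 3.9251826
500 -250 827 3.9251826
490 -40 1609 684.3475
480 80 841 3.7964432
480 160 853 3.4600675
[390.02606807 -63.43746891  -0.49250882] [609.96587229 194.96481771 175.01143054]
[array([652.7, -47.8,  36. ]), array([647.7,  -3.1,  36. ]), array([ 551. , -144.9,  122. ]), array([ 515.3, -148.9,   64. ])]
t 0.15 pos [ 210.  -508.2  205. ] yaw -2.7498 j [-1.25  0.3   1.52 -0.    1.32 -0.07] gap 94.0 F [0.3 0.4 0.4]
-> [636 -10 205] -3.023 : tx -2.9200 ty 0.0014 tz -1.4885 turn 0.0871
-> [636 -10  22] -3.023 : tx -2.9200 ty 0.9164 tz -1.4878 turn 0.0871
```

```bash
python3 -m creep '[{"tx":-1,"ty":0,"tz":-0.5,"turn":0.087,"fingers":62},{"tx":-1,"ty":0,"tz":-0.5,"turn":0.087,"fingers":62},{"tx":-1,"ty":0,"tz":-0.5,"turn":0.087,"fingers":62},{"tx":-1,"ty":0,"tz":-0.5,"turn":0.087,"fingers":62},{"tx":-1,"ty":0,"tz":-0.5,"turn":0.087,"fingers":62}]' 40; python3 -c "
from h import *
plan(((636,-10,205),np.radians(6.77-180)))"
```

```text
clock: 0.65
eef_pos: [358.2, -336.7, 205.1]
eef_rot: [-1.572, -0.0, -3.021]
wrist_force: [-0.1, 0.2, 0.1]
finger_gap: 61.9
t 0.65 pos [ 358.2 -336.7  205.1] yaw -3.0212 j [-0.83  0.17  1.68  0.    1.29  0.62] gap 61.9 F [-0.1  0.2  0.1]
-> [636 -10 205] -3.023 : tx -1.5751 ty 0.0023 tz -1.4550 turn 0.0007
```

```bash
python3 -m creep '[{"tx":-0.78,"ty":0,"tz":-0.72,"turn":0,"fingers":62},{"tx":-0.78,"ty":0,"tz":-0.72,"turn":0,"fingers":62},{"tx":-0.78,"ty":0,"tz":-0.72,"turn":0,"fingers":62},{"tx":-0.78,"ty":0,"tz":-0.72,"turn":0,"fingers":62},{"tx":-0.78,"ty":0,"tz":-0.72,"turn":0,"fingers":62}]'
python3 - <<'E'
from h import *
from cell import monitor,optics
s=monitor.read_state(); c=optics.camera("wrist")
cv2.imwrite("pics/w1.png",cv2.cvtColor(c["frame"],cv2.COLOR_RGB2BGR)); np.savez("pics/w1.npz",**c)
print(s["eef_pos"],s["eef_rot"])
plan(((636,-10,150),np.radians(6.77-180)))
E
```

```text
clock: 1.15
eef_pos: [497.6, -171.8, 205.1]
eef_rot: [-1.572, 0.0, -3.018]
wrist_force: [0.2, 0.5, -0.4]
finger_gap: 62.0
[ 497.64840115 -171.80469901  205.07034235] [-1.57245651e+00  2.64257053e-05 -3.01787341e+00]
t 1.2 pos [ 497.7 -171.9  204.9] yaw -3.0176 j [-0.4   0.25  1.59  0.    1.31  1.04] gap 61.7 F [0.9 1.1 0.5]
-> [636 -10 150] -3.023 : tx -0.7864 ty 0.2756 tz -0.7172 turn 0.0019
```

View pics/w1.png

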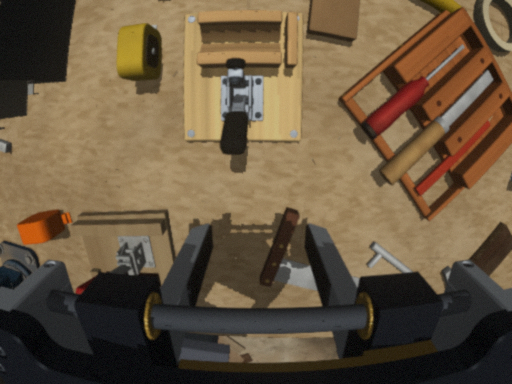

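```bash
python3 - <<'E'
from h import *
c=load("pics/w1.npz"); s=dict(eef_pos=np.array([497.65,-171.80,205.07]),eef_rot=np.array([-1.57245651,0,-3.01787341]))
f=c["frame"]; hsv=cv2.cvtColor(f,cv2.COLOR_RGB2HSV); rz=c["range_z"]
m=(hsv[...,0]>18)&(hsv[...,0]<34)&(hsv[...,1]>150); m[:, 170:]=0; m[90:]=0
vs,us=np.where(m&(rz>0)); P=np.array([wpoint(c,s,u,v,depth=rz[v,u]) for u,v in zip(us,vs)])
print(len(P),np.percentile(P[:,2],[2,50,98])); T=P[abs(P[:,2]-66)<4]; print("top",rect(T)); print("all",rect(P))
# base screws / corners on z=12
for n,uv in dict(c1=(186,13),c2=(184,139),c3=(300,141)).items(): p=wpoint(c,s,*uv,h=12); print(n,p.round(1),W2C(p).round(1))
E
cv=1
```

```text
1841 [ 9.51686361 63.43539589 66.29467319]
top (array([634.73565674,  -8.66618156]), [np.float32(34.47907), np.float32(53.44623)], np.float32(3.6855636))
all (array([670.41998291,  36.33285522]), [np.float32(65.24835), np.float32(183.18228)], np.float32(51.982536))
c1 [693.  -54.9  12. ] [ 63.4 -39.2  12. ]
c2 [528.9 -71.6  12. ] [ 65.3 125.7  12. ]
c3 [ 543.7 -218.3   12. ] [-82.2 127.6  12. ]
```

```bash
python3 -m creep '[{"tx":-0.786,"ty":0,"tz":-0.717,"turn":0.0,"fingers":62},{"tx":-0.786,"ty":0.1,"tz":-0.717,"turn":0.0,"fingers":62},{"tx":-0.786,"ty":0.27,"tz":-0.717,"turn":0.0,"fingers":62},{"tx":-0.786,"ty":0.27,"tz":-0.717,"turn":0.0,"fingers":62},{"tx":-0.786,"ty":0.27,"tz":-0.717,"turn":0.0,"fingers":62},{"tx":-0.786,"ty":0.27,"tz":-0.717,"turn":0.0,"fingers":62}]'
python3 - <<'E'
from h import *
from cell import monitor,optics
s=monitor.read_state(); c=optics.camera("wrist")
cv2.imwrite("pics/w2.png",cv2.cvtColor(c["frame"],cv2.COLOR_RGB2BGR)); np.savez("pics/w2.npz",**c)
plan(((636,-10,22),np.radians(6.77-180)))
f=c["frame"]; hsv=cv2.cvtColor(f,cv2.COLOR_RGB2HSV); rz=c["range_z"]
m=(hsv[...,0]>18)&(hsv[...,0]<34)&(hsv[...,1]>150); m[:, 350:]=0; m[:,:150]=0
vs,us=np.where(m&(rz>0)); P=np.array([wpoint(c,s,u,v,depth=rz[v,u]) for u,v in zip(us,vs)])
print(len(P),np.percentile(P[:,2],[2,50,98])); T=P[abs(P[:,2]-66)<4]; print("top",rect(T)); print("all",rect(P))
E
```

```text
clock: 1.8
eef_pos: [636.0, -8.9, 148.6]
eef_rot: [-1.573, -0.004, -3.016]
wrist_force: [-1.4, 0.3, 0.0]
finger_gap: 61.9
t 1.85 pos [635.6 -10.4 149.9] yaw -3.0167 j [-0.07  0.54  1.32  0.    1.29  1.37] gap 61.8 F [-0.5  0.7  0.5]
-> [636 -10  22] -3.023 : tx -0.0036 ty 0.6393 tz -0.0003 turn 0.0021
3639 [ 38.46471842  65.11660245 274.52940109]
top (array([635.18823242,  -7.8816452 ]), [np.float32(33.35222), np.float32(54.3845)], np.float32(6.19518))
all (array([697.45318604,  -2.09638977]), [np.float32(65.13422), np.float32(183.43913)], np.float32(4.5809183))
```

View pics/w2.png

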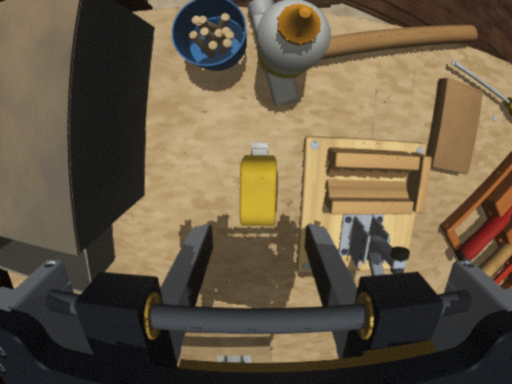

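```bash
python3 -m creep '[{"tx":0,"ty":0.25,"tz":-0.006,"turn":0,"fingers":62},{"tx":0,"ty":0.5,"tz":-0.006,"turn":0,"fingers":62},{"tx":0,"ty":0.64,"tz":-0.006,"turn":0,"fingers":62},{"tx":0,"ty":0.64,"tz":-0.006,"turn":0,"fingers":62},{"tx":0,"ty":0.64,"tz":-0.006,"turn":0,"fingers":10},{"tx":0,"ty":0.64,"tz":-0.006,"turn":0,"fingers":10},{"tx":0,"ty":0.64,"tz":-0.006,"turn":0,"fingers":10},{"tx":0,"ty":0.64,"tz":-0.006,"turn":0,"fingers":10},{"tx":0,"ty":0.64,"tz":-0.006,"turn":0,"fingers":10},{"tx":0,"ty":0.64,"tz":-0.006,"turn":0,"fingers":10}]' 30;  python3 -c "
from h import *
plan(((636,-10,200),np.radians(6.77-180)))"
```

```text
clock: 2.85
eef_pos: [635.8, -9.1, 23.4]
eef_rot: [-1.572, -0.0, -3.016]
wrist_force: [-0.9, -0.9, 6.3]
finger_gap: 33.6
t 2.85 pos [635.8  -9.1  23.4] yaw -3.0165 j [-0.07  0.68  1.41  0.    1.05  1.37] gap 33.6 F [-0.9 -0.9  6.3]
-> [636 -10 200] -3.023 : tx -0.0000 ty -0.8830 tz 0.0036 turn 0.0022
```

```bash
python3 -m creep '[{"tx":0,"ty":-0.25,"tz":0,"turn":0,"fingers":10},{"tx":0,"ty":-0.5,"tz":0,"turn":0,"fingers":10},{"tx":0,"ty":-0.75,"tz":0,"turn":0,"fingers":10},{"tx":0.05,"ty":-0.88,"tz":0.15,"turn":0,"fingers":10},{"tx":0.2,"ty":-0.88,"tz":0.35,"turn":0,"fingers":10},{"tx":0.35,"ty":-0.88,"tz":0.55,"turn":0,"fingers":10},{"tx":0.5,"ty":-0.88,"tz":0.75,"turn":0,"fingers":10},{"tx":0.65,"ty":-0.88,"tz":0.95,"turn":0,"fingers":10},{"tx":0.75,"ty":-0.88,"tz":1.0,"turn":0,"fingers":10},{"tx":0.8,"ty":-0.88,"tz":1.0,"turn":0,"fingers":10},{"tx":0.8,"ty":-0.88,"tz":1.0,"turn":0,"fingers":10}]';  python3 -c "
from h import *
plan(((505,-255,23.4),np.radians(6.77-180)))"
```

```text
clock: 3.95
eef_pos: [501.5, -227.6, 199.5]
eef_rot: [-1.572, -0.0, -3.017]
wrist_force: [0.8, 0.8, -1.6]
finger_gap: 33.8
t 3.95 pos [ 501.5 -227.6  199.5] yaw -3.0173 j [-0.49  0.31  1.53  0.    1.31  0.95] gap 33.8 F [ 0.8  0.8 -1.6]
-> [ 505.  -255.    23.4] -3.023 : tx -0.0008 ty 0.8804 tz 0.1395 turn 0.0019
```

```bash
python3 -m creep '[{"tx":0,"ty":0.2,"tz":0.14,"turn":0,"fingers":10},{"tx":0,"ty":0.42,"tz":0.14,"turn":0,"fingers":10},{"tx":0,"ty":0.64,"tz":0.14,"turn":0,"fingers":10},{"tx":0,"ty":0.78,"tz":0.14,"turn":0,"fingers":10},{"tx":0,"ty":0.84,"tz":0.14,"turn":0,"fingers":10},{"tx":0,"ty":0.87,"tz":0.14,"turn":0,"fingers":10},{"tx":0,"ty":0.877,"tz":0.14,"turn":0,"fingers":10},{"tx":0,"ty":0.88,"tz":0.14,"turn":0,"fingers":10},{"tx":0,"ty":0.88,"tz":0.14,"turn":0,"fingers":10}]';  python3 -c "
from h import *
plan(((505,-255,23.4),np.radians(6.77-180)))"
```

```text
clock: 4.85
eef_pos: [505.5, -255.4, 24.7]
eef_rot: [-1.571, 0.001, -3.017]
wrist_force: [-0.3, -0.4, -3.0]
finger_gap: 34.2
t 4.85 pos [ 505.5 -255.4   24.7] yaw -3.0172 j [-0.53  0.55  1.63  0.    0.96  0.91] gap 34.2 F [-0.3 -0.4 -3. ]
-> [ 505.  -255.    23.4] -3.023 : tx 0.0023 ty 0.0065 tz -0.0021 turn 0.0020
```

```bash
python3 -m creep '[{"tx":0,"ty":0.006,"tz":0,"turn":0,"fingers":10},{"tx":0,"ty":0.009,"tz":0,"turn":0,"fingers":10},{"tx":0,"ty":0.01,"tz":0,"turn":0,"fingers":10},{"tx":0,"ty":0.01,"tz":0,"turn":0,"fingers":10}]'; python3 -c "
from cell import monitor
print(monitor.read_state())"
```

```text
clock: 5.25
eef_pos: [505.9, -255.6, 23.4]
eef_rot: [-1.57, 0.002, -3.017]
wrist_force: [-0.5, 0.8, 5.0]
finger_gap: 33.9
{'clock': 5.25, 'joints': array([-5.32885975e-01,  5.48257603e-01,  1.63056912e+00,  1.19229083e-03,
        9.60812719e-01,  9.12896367e-01]), 'qd': array([ 0.00056467, -0.00048142,  0.00076132, -0.00062362, -0.00032927,
        0.00196016]), 'effort': array([-2.30316943e-01, -5.73411548e+01, -2.73775864e+01, -3.21986654e-02,
       -4.00408041e-01, -4.32935034e-03]), 'eef_pos': array([ 505.86534681, -255.56077479,   23.38738655]), 'eef_rot': array([-1.57037657e+00,  2.14364138e-03, -3.01726027e+00]), 'wrist_force': array([-0.50210649,  0.77889163,  5.04770351]), 'moment': array([ 0.24439316,  0.26477191, -0.00377626]), 'finger_gap': 33.92141530746335}
```

```bash
python3 -m creep '[{"tx":0,"ty":0.005,"tz":0,"turn":0,"fingers":58},{"tx":0,"ty":0.005,"tz":0,"turn":0,"fingers":58},{"tx":0,"ty":0.005,"tz":0,"turn":0,"fingers":58},{"tx":0,"ty":-0.1,"tz":0,"turn":0,"fingers":58},{"tx":0,"ty":-0.3,"tz":0,"turn":0,"fingers":58},{"tx":0,"ty":-0.55,"tz":0,"turn":0,"fingers":58},{"tx":0,"ty":-0.8,"tz":0,"turn":0,"fingers":58},{"tx":0,"ty":-0.85,"tz":0,"turn":0,"fingers":58}]';  python3 - <<'E'
from h import *
from cell import monitor,optics
yt=np.radians(180-42)
A=np.radians(-41.9); ax=np.array([np.cos(A),np.sin(A)])
g=np.array([562.8,-372.9])+10*ax
plan((( *g,150),yt))
s=monitor.read_state(); c=optics.camera("wrist")
cv2.imwrite("pics/w3.png",cv2.cvtColor(c["frame"],cv2.COLOR_RGB2BGR)); np.savez("pics/w3.npz",**c)
E
```

```text
clock: 6.05
eef_pos: [507.0, -256.4, 199.4]
eef_rot: [-1.565, 0.009, -3.017]
wrist_force: [-0.3, 0.2, -0.8]
finger_gap: 58.0
t 6.05 pos [ 507.  -256.4  199.4] yaw -3.0172 j [-0.53  0.34  1.48  0.    1.31  0.91] gap 58.0 F [-0.3  0.2 -0.8]
-> [ 570.2 -379.6  150. ] 2.409 : tx -0.2351 ty 0.2525 tz 0.6488 turn 0.2729
```

View pics/w3.png

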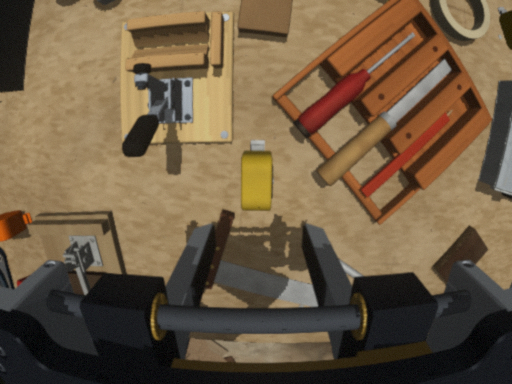

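```bash
python3 -m creep '[{"tx":-0.05,"ty":0,"tz":0.15,"turn":0.045,"fingers":50},{"tx":-0.1,"ty":0,"tz":0.3,"turn":0.09,"fingers":50},{"tx":-0.15,"ty":0,"tz":0.45,"turn":0.135,"fingers":50},{"tx":-0.2,"ty":0.05,"tz":0.6,"turn":0.18,"fingers":50},{"tx":-0.235,"ty":0.15,"tz":0.649,"turn":0.225,"fingers":50},{"tx":-0.235,"ty":0.2,"tz":0.649,"turn":0.273,"fingers":50},{"tx":-0.235,"ty":0.2,"tz":0.649,"turn":0.273,"fingers":50},{"tx":-0.235,"ty":0.2,"tz":0.649,"turn":0.273,"fingers":50}]';  python3 - <<'E'
from h import *
from cell import monitor,optics
s=monitor.read_state(); c=optics.camera("wrist")
cv2.imwrite("pics/w4.png",cv2.cvtColor(c["frame"],cv2.COLOR_RGB2BGR)); np.savez("pics/w4.npz",**c,**{k:s[k] for k in("eef_pos","eef_rot")})
plan()
E
```

```text
clock: 6.9
eef_pos: [569.5, -379.1, 158.1]
eef_rot: [-1.573, 0.007, 2.413]
wrist_force: [-0.6, 0.4, 0.6]
finger_gap: 49.8
t 6.95 pos [ 569.8 -379.2  159. ] yaw 2.4128 j [-0.64  0.64  1.14  0.    1.35  1.66] gap 50.1 F [-0.1 -0.1  0.2]
```

View pics/w4.png

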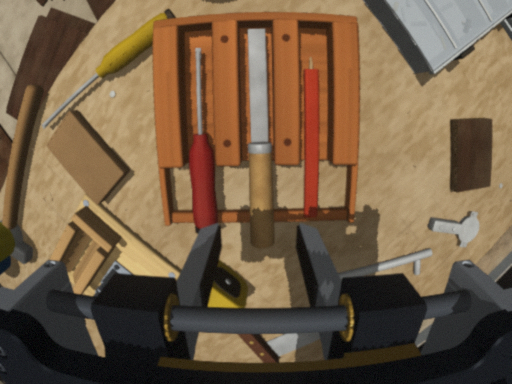

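```bash
cat > ch.py <<'E'
from h import *
def chisel_line(c,s,box_h,box_b,hz,bz):
    f=c["frame"]; hsv=cv2.cvtColor(f,cv2.COLOR_RGB2HSV)
    out=[]
    for nm,(u0,v0,u1,v1),z in(("h",box_h,hz),("b",box_b,bz)):
        sub=hsv[v0:v1,u0:u1].astype(int)
        m=((sub[...,1]>70)&(sub[...,1]<170)&(sub[...,0]>10)&(sub[...,0]<22)&(sub[...,2]>85)) if nm=="h" else ((sub[...,1]<60)&(sub[...,2]>110))
        n,l,st,ce=cv2.connectedComponentsWithStats(m.astype(np.uint8)); k=1+np.argmax(st[1:,4]); m=l==k
        vs,us=np.where(m); P=np.array([wpoint(c,s,u+u0,v+v0,h=z) for u,v in zip(us,vs)])
        print(nm,st[k],rect(P)); out.append(P)
    return out
E
python3 - <<'E'
from ch import *
c=load("pics/w4.npz"); s=c
f=c["frame"]; hsv=cv2.cvtColor(f,cv2.COLOR_RGB2HSV)
for u,v in((260,170),(262,200),(259,80),(261,230),(240,180)): print((u,v),hsv[v,u])
h,b=chisel_line(c,s,(240,150,285,255),(245,22,275,145),30,30)
for P in(h,b):
    print(P.mean(0))
d=b.mean(0)-h.mean(0); print(np.degrees(np.arctan2(d[1],d[0])),np.linalg.norm(d))
E
```

```text
(260, 170) [ 17 136 174]
(262, 200) [ 18 134 165]
(259, 80) [ 24   8 160]
(261, 230) [ 17 131  84]
(240, 180) [ 18  93 172]
h [   0    0   32   69 1789] (array([ 572.14367676, -377.3458252 ]), [np.float32(33.972363), np.float32(75.33373)], np.float32(137.32455))
b [   3    7   20  114 1964] (array([ 649.73626709, -449.51821899]), [np.float32(17.827923), np.float32(119.05939)], np.float32(139.90619))
[ 573.18439006 -378.37844072   30.        ]
[ 649.76924972 -449.42058068   30.        ]
-42.84981508454853 104.4616024085525
```

Run:
```python
from ch import *
c=load("pics/w4.npz"); s=c
im=cv2.cvtColor(c["frame"],cv2.COLOR_RGB2BGR)
cv2.imwrite("pics/w4a.png",cv2.resize(im[130:260,200:320],None,fx=4.5,fy=4.5,interpolation=cv2.INTER_CUBIC))
g=cv2.cvtColor(c["frame"],cv2.COLOR_RGB2GRAY)
for v in(160,180,200,205): print(v,g[v,238:290])
for u,v in((257.5,40),(258.5,130),(260.5,160),(261.5,200),(262,235),(262,246)): print((u,v),wpoint(c,s,u,v,h=28).round(1), (Ro.from_euler("xyz",s["eef_rot"]).as_matrix().T@(wpoint(c,s,u,v,h=28)-s["eef_pos"])).round(1))
```

```text
160 [102  84  58  50  56  55  59  57  59  68  76  89 101 112 121 123 127 133
 133 133 138 133 135 133 127 124 122 116 108 102  91  82  77  62  51  54
  56  84  98 104 104 107 105 106 108 109 108 112 105 107 108 108]
180 [150 150 150 149 149 149 148 148 153 154 148 115 102 112 118 126 133 139
 144 142 144 144 139 139 133 130 125 121 113 107  96  88  78  66  65  71
  73  74  91 120 141 149 152 152 153 153 148 148 143 146 144 140]
200 [162 162 163 165 164 164 162 159 159 153 148 120 106 108 122 127 134 135
 137 140 143 143 138 137 134 131 127 120 122 117 107  93  87  72  63  64
  75  81  94 130 152 159 159 154 159 156 156 158 154 156 155 154]
205 [159 157 149 147 153 138 114 104 101 115 133 122 103 108 117 126 131 136
 141 140 144 141 145 146 141 134 133 125 121 116 107  96  85  76  68  63
  71  80  80 100 134 153 155 154 155 150 144 144 156 158 159 154]
(257.5, 40) [ 685.5 -480.9   28. ] [-153.3  131.2   -1. ]
(258.5, 130) [ 614.  -418.5   28. ] [-5.840e+01  1.306e+02  1.000e-01]
(260.5, 160) [ 588.9 -398.9   28. ] [-26.7 130.3   2.2]
(261.5, 200) [ 555.1 -370.3   28. ] [ 17.6 130.    3.4]
(262, 235) [ 523.3 -343.    28. ] [ 59.5 129.7   4.1]
(262, 246) [ 512.8 -333.7   28. ] [ 73.6 129.6   4.2]
```

View pics/w4a.png

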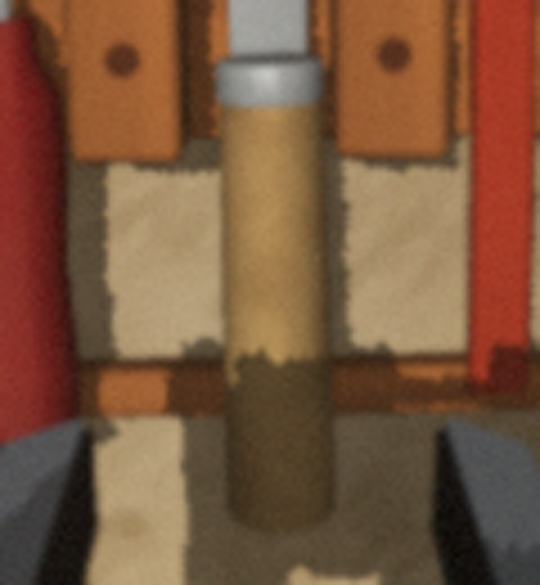

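```bash
python3 -m creep '[{"tx":0.01,"ty":0.2,"tz":0.012,"turn":-0.005,"fingers":50},{"tx":0.01,"ty":0.4,"tz":0.012,"turn":-0.005,"fingers":50},{"tx":0.01,"ty":0.55,"tz":0.012,"turn":-0.005,"fingers":50},{"tx":0.01,"ty":0.55,"tz":0.012,"turn":-0.005,"fingers":50}]';  python3 - <<'E'
from h import *
from cell import monitor,optics
s=monitor.read_state(); c=optics.camera("wrist")
cv2.imwrite("pics/w5.png",cv2.cvtColor(c["frame"],cv2.COLOR_RGB2BGR)[120:384,100:420].repeat(2,0).repeat(2,1)); plan(((570,-380,11),2.428))
E
```

```text
clock: 7.35
eef_pos: [566.0, -378.7, 45.3]
eef_rot: [-1.573, 0.002, 2.431]
wrist_force: [-0.4, -0.1, -0.6]
finger_gap: 50.0
t 7.4 pos [ 567.2 -379.6   48.5] yaw 2.4309 j [-0.64  0.74  1.24  0.    1.15  1.64] gap 50.0 F [-0.1  0.4  1.1]
-> [ 570 -380   11] 2.428 : tx -0.0107 ty 0.1877 tz -0.0072 turn 0.0009
```

View pics/w5.png

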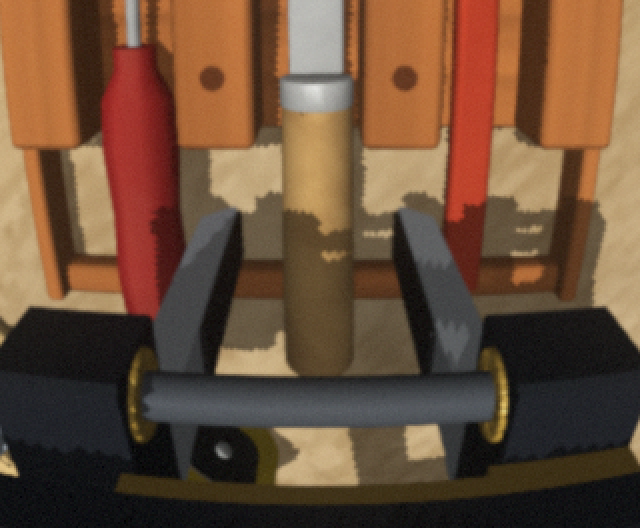

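```bash
python3 -m creep '[{"tx":-0.002,"ty":0.09,"tz":0,"turn":0,"fingers":46},{"tx":-0.002,"ty":0.18,"tz":0,"turn":0,"fingers":46},{"tx":-0.002,"ty":0.18,"tz":0,"turn":0,"fingers":46},{"tx":-0.002,"ty":0.18,"tz":0,"turn":0,"fingers":10},{"tx":-0.002,"ty":0.18,"tz":0,"turn":0,"fingers":10},{"tx":-0.002,"ty":0.18,"tz":0,"turn":0,"fingers":10},{"tx":-0.002,"ty":0.18,"tz":0,"turn":0,"fingers":10},{"tx":-0.002,"ty":0.18,"tz":0,"turn":0,"fingers":10},{"tx":-0.002,"ty":0.18,"tz":0,"turn":0,"fingers":10}]' 45;  python3 -c "
from h import *
plan(((500,-255,200),2.428))"
```

```text
clock: 8.3
eef_pos: [568.1, -380.2, 13.3]
eef_rot: [-1.573, 0.008, 2.431]
wrist_force: [-0.6, -0.6, 5.7]
finger_gap: 26.8
t 8.3 pos [ 568.1 -380.2   13.3] yaw 2.4309 j [-0.64  0.78  1.25  0.    1.1   1.64] gap 26.8 F [-0.6 -0.6  5.7]
-> [ 500 -255  200] 2.428 : tx 0.6592 ty -0.9380 tz -0.2548 turn 0.0009
```

```bash
python3 -m creep '[{"tx":0,"ty":0,"tz":0,"turn":0,"fingers":40},{"tx":0,"ty":0,"tz":0,"turn":0,"fingers":40},{"tx":0,"ty":-0.018,"tz":0,"turn":0,"fingers":40},{"tx":0,"ty":-0.018,"tz":0,"turn":0,"fingers":40},{"tx":0,"ty":-0.018,"tz":0,"turn":0,"fingers":10},{"tx":0,"ty":-0.018,"tz":0,"turn":0,"fingers":10},{"tx":0,"ty":-0.018,"tz":0,"turn":0,"fingers":10},{"tx":0,"ty":-0.018,"tz":0,"turn":0,"fingers":10},{"tx":0,"ty":-0.018,"tz":0,"turn":0,"fingers":10},{"tx":0,"ty":-0.018,"tz":0,"turn":0,"fingers":10}]' 50;  python3 -c "
from h import *
plan(((500,-255,200),2.428))"
```

```text
clock: 9.3
eef_pos: [568.0, -380.2, 16.8]
eef_rot: [-1.573, 0.008, 2.431]
wrist_force: [0.4, -0.3, -0.2]
finger_gap: 26.8
t 9.3 pos [ 568.  -380.2   16.8] yaw 2.431 j [-0.64  0.78  1.25  0.    1.1   1.64] gap 26.8 F [ 0.4 -0.3 -0.2]
-> [ 500 -255  200] 2.428 : tx 0.6590 ty -0.9204 tz -0.2548 turn 0.0010
```

```bash
python3 -m creep '[{"tx":0,"ty":-0.05,"tz":0,"turn":0,"fingers":10},{"tx":0,"ty":-0.15,"tz":0,"turn":0,"fingers":10},{"tx":0,"ty":-0.3,"tz":0,"turn":0,"fingers":10},{"tx":0,"ty":-0.45,"tz":0,"turn":0,"fingers":10},{"tx":0,"ty":-0.6,"tz":0,"turn":0,"fingers":10},{"tx":0,"ty":-0.75,"tz":0,"turn":0,"fingers":10},{"tx":0,"ty":-0.9,"tz":0,"turn":0,"fingers":10},{"tx":0,"ty":-0.95,"tz":0,"turn":0,"fingers":10},{"tx":0,"ty":-0.95,"tz":0,"turn":0,"fingers":10}]';  python3 - <<'E'
from h import *
from cell import monitor,optics
s=monitor.read_state(); c=optics.camera("wrist")
np.savez("pics/w6.npz",**c,**{k:s[k] for k in("eef_pos","eef_rot")})
cv2.imwrite("pics/w6.png",cv2.cvtColor(c["frame"],cv2.COLOR_RGB2BGR)); plan(((497,-30,150),CY-np.pi))
rz=c["range_z"]
R=Ro.from_euler("xyz",s["eef_rot"]).as_matrix()
for v in range(40,230,20):
    p=wpoint(c,s,260,v,depth=rz[v,260]); print(v,p.round(0),(R.T@(p-s["eef_pos"])).round(1))
E
```

```text
clock: 10.2
eef_pos: [566.9, -379.8, 208.2]
eef_rot: [-1.573, 0.01, 2.431]
wrist_force: [0.1, 0.0, -2.8]
finger_gap: 26.7
t 10.25 pos [ 566.5 -379.5  206.2] yaw 2.4309 j [-0.64  0.6   1.09  0.    1.44  1.64] gap 26.6 F [ 0.3  0.1 -2.7]
-> [497 -30 150] -1.458 : tx 1.4051 ty 0.2734 tz -1.0972 turn -0.7622
40 [ 658. -459.  222.] [-121.   -12.9    0.7]
60 [ 649. -452.  221.] [-109.6  -11.9    0.7]
80 [ 641. -444.  220.] [-98.2 -11.3   0.8]
100 [ 632. -437.  220.] [-86.9 -11.4   0.8]
120 [ 624. -430.  221.] [-75.7 -12.    0.8]
140 [ 615. -422.  222.] [-64.5 -12.8   0.8]
160 [ 606. -415.  221.] [-53.  -12.3   0.8]
180 [ 599. -409.  230.] [-43.5 -21.    0.8]
200 [ 591. -402.  231.] [-32.6 -22.9   0.8]
220 [ 582. -394.  230.] [-20.4 -22.    0.8]
```

View pics/w6.png

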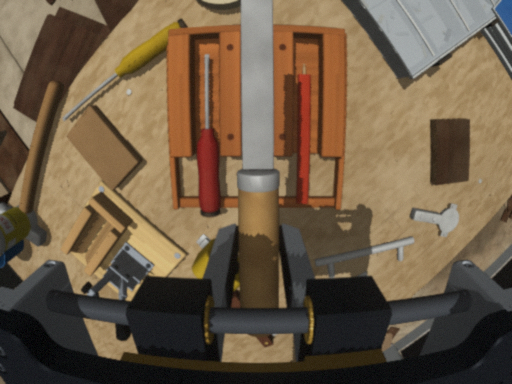

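```bash
python3 -m creep '[{"tx":0.08,"ty":0,"tz":-0.06,"turn":-0.04,"fingers":10},{"tx":0.16,"ty":0,"tz":-0.12,"turn":-0.085,"fingers":10},{"tx":0.24,"ty":0,"tz":-0.18,"turn":-0.13,"fingers":10},{"tx":0.32,"ty":0,"tz":-0.25,"turn":-0.175,"fingers":10},{"tx":0.4,"ty":0,"tz":-0.31,"turn":-0.22,"fingers":10},{"tx":0.48,"ty":0,"tz":-0.37,"turn":-0.265,"fingers":10},{"tx":0.56,"ty":0,"tz":-0.43,"turn":-0.31,"fingers":10},{"tx":0.64,"ty":0,"tz":-0.49,"turn":-0.355,"fingers":10},{"tx":0.7,"ty":0,"tz":-0.55,"turn":-0.4,"fingers":10},{"tx":0.76,"ty":0,"tz":-0.6,"turn":-0.44,"fingers":10},{"tx":0.82,"ty":0,"tz":-0.65,"turn":-0.48,"fingers":10},{"tx":0.88,"ty":0,"tz":-0.7,"turn":-0.52,"fingers":10},{"tx":0.94,"ty":0,"tz":-0.75,"turn":-0.56,"fingers":10},{"tx":1,"ty":0,"tz":-0.8,"turn":-0.6,"fingers":10}]';  python3 -c "
from h import *
plan(((497,-5,150),CY-np.pi))"
```

```text
clock: 11.65
eef_pos: [518.4, -126.9, 203.1]
eef_rot: [-1.566, -0.0, -1.962]
wrist_force: [1.0, -0.1, -1.1]
finger_gap: 26.8
t 11.65 pos [ 518.4 -126.9  203.1] yaw -1.9621 j [-0.31  0.26  1.57 -0.    1.3   0.08] gap 26.8 F [ 1.  -0.1 -1.1]
-> [497  -5 150] -1.458 : tx -0.5228 ty 0.2639 tz -0.3326 turn -0.1605
```

```bash
python3 -m creep '[{"tx":-0.1,"ty":0,"tz":-0.06,"turn":-0.04,"fingers":10},{"tx":-0.22,"ty":0,"tz":-0.12,"turn":-0.08,"fingers":10},{"tx":-0.35,"ty":0,"tz":-0.2,"turn":-0.12,"fingers":10},{"tx":-0.45,"ty":0.0,"tz":-0.28,"turn":-0.16,"fingers":10},{"tx":-0.523,"ty":0.05,"tz":-0.333,"turn":-0.16,"fingers":10},{"tx":-0.523,"ty":0.25,"tz":-0.333,"turn":-0.16,"fingers":10},{"tx":-0.523,"ty":0.45,"tz":-0.333,"turn":-0.16,"fingers":10},{"tx":-0.523,"ty":0.65,"tz":-0.333,"turn":-0.16,"fingers":10},{"tx":-0.523,"ty":0.8,"tz":-0.333,"turn":-0.16,"fingers":10},{"tx":-0.523,"ty":0.9,"tz":-0.333,"turn":-0.16,"fingers":10},{"tx":-0.523,"ty":0.95,"tz":-0.333,"turn":-0.16,"fingers":10},{"tx":-0.523,"ty":0.95,"tz":-0.333,"turn":-0.16,"fingers":10}]';  python3 -c "
from h import *
plan(((497,-5,3),CY-np.pi))"
```

```text
clock: 12.85
eef_pos: [496.2, -5.1, 11.0]
eef_rot: [-1.57, -0.002, -1.46]
wrist_force: [-0.3, -0.4, -1.8]
finger_gap: 26.8
t 12.85 pos [496.2  -5.1  11. ] yaw -1.4595 j [-0.08  0.44  1.84 -0.    0.86 -0.19] gap 26.8 F [-0.3 -0.4 -1.8]
-> [497  -5   3] -1.458 : tx -0.0002 ty 0.0402 tz 0.0041 turn -0.0005
```

```bash
python3 -m creep '[{"tx":0,"ty":0.015,"tz":0,"turn":0,"fingers":10},{"tx":0,"ty":0.028,"tz":0,"turn":0,"fingers":10},{"tx":0,"ty":0.034,"tz":0,"turn":0,"fingers":10},{"tx":0,"ty":0.037,"tz":0,"turn":0,"fingers":10},{"tx":0,"ty":0.037,"tz":0,"turn":0,"fingers":10}]'
```

```text
clock: 13.35
eef_pos: [496.4, -5.1, 3.9]
eef_rot: [-1.57, -0.002, -1.459]
wrist_force: [0.2, -0.7, -2.5]
finger_gap: 26.8
```

```bash
python3 -m creep '[{"tx":0,"ty":0.004,"tz":0,"turn":0,"fingers":10},{"tx":0,"ty":0.007,"tz":0,"turn":0,"fingers":10},{"tx":0,"ty":0.007,"tz":0,"turn":0,"fingers":10}]'
```

```text
clock: 13.65
eef_pos: [496.5, -5.2, 2.8]
eef_rot: [-1.57, -0.002, -1.459]
wrist_force: [-1.4, -2.0, 2.7]
finger_gap: 26.9
```

```bash
python3 -m creep '[{"tx":0,"ty":0.0,"tz":0,"turn":0,"fingers":30},{"tx":0,"ty":0,"tz":0,"turn":0,"fingers":34},{"tx":0,"ty":0,"tz":0,"turn":0,"fingers":44},{"tx":0,"ty":0,"tz":0,"turn":0,"fingers":48},{"tx":0,"ty":-0.05,"tz":0,"turn":0,"fingers":48},{"tx":0,"ty":-0.2,"tz":0,"turn":0,"fingers":48},{"tx":0,"ty":-0.4,"tz":0,"turn":0,"fingers":48},{"tx":0,"ty":-0.5,"tz":0,"turn":0,"fingers":48},{"tx":0,"ty":-0.5,"tz":0,"turn":0,"fingers":48}]';  python3 - <<'E'
from h import *
from cell import monitor,optics
s=monitor.read_state(); c=optics.camera("wrist")
np.savez("pics/w7.npz",**c,**{k:s[k] for k in("eef_pos","eef_rot")})
cv2.imwrite("pics/w7.png",cv2.cvtColor(c["frame"],cv2.COLOR_RGB2BGR)); plan()
E
```

```text
clock: 14.55
eef_pos: [497.8, -5.1, 106.2]
eef_rot: [-1.564, -0.003, -1.459]
wrist_force: [-0.8, -0.5, 0.6]
finger_gap: 48.2
t 14.6 pos [496.9  -5.1 104.1] yaw -1.4594 j [-0.08  0.29  1.78 -0.    1.06 -0.19] gap 47.7 F [ 0.3  0.5 -0.3]
```

View pics/w7.png

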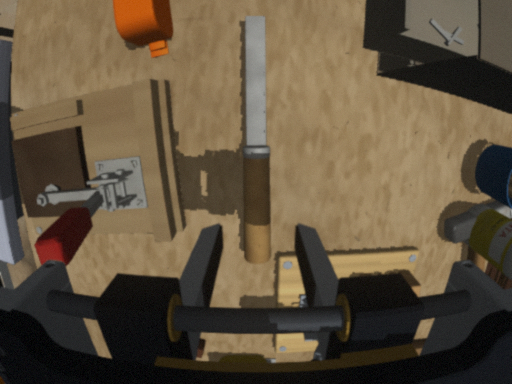

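Run:
```python
from ch import *
c=load("pics/w7.npz"); s=c; s["eef_pos"]=np.array([496.9,-5.1,104.1]); 
h,b=chisel_line(c,s,(235,150,285,225),(240,10,275,147),16,16)
R=Ro.from_euler("xyz",s["eef_rot"]).as_matrix(); rz=c["range_z"]
print("blade c tool",(R.T@(np.r_[rect(b)[0],16]-s["eef_pos"])).round(1))
# flatness by depth
Q=[]
for v in range(30,140,2):
    for u in range(249,264): Q.append(wpoint(c,s,u,v,depth=rz[v,u]))
Q=np.array(Q); Q=Q[(Q[:,2]>8)&(Q[:,2]<24)]
A=np.c_[Q[:,:2]-Q[:,:2].mean(0),np.ones(len(Q))]; k=np.linalg.lstsq(A,Q[:,2],rcond=None)[0]; print("slopes",k,len(Q),Q.mean(0))
for (u,v) in((255.5,16),(256,60),(257,140),(257.5,150),(257,190),(257.5,215),(257.5,262)): print(u,v,(R.T@(wpoint(c,s,u,v,h=15)-s["eef_pos"])).round(1))
im=cv2.cvtColor(c["frame"],cv2.COLOR_RGB2BGR); cv2.imwrite("pics/w7a.png",cv2.resize(im[5:270,225:290],None,fx=2.2,fy=2.2,interpolation=cv2.INTER_CUBIC))
```

```text
h [  33    0   17   75 1154] (array([513.54309082,   4.94948959]), [np.float32(15.625768), np.float32(72.380066)], np.float32(96.15356))
b [   5    6   21  129 2540] (array([482.32727051, 102.36499023]), [np.float32(17.595528), np.float32(117.469734)], np.float32(96.58886))
blade c tool [-108.7   87.7   -3.1]
slopes [ 3.07108353e-03 -9.38812263e-04  1.37433915e+01] 822 [483.55868756  98.10504738  13.74339154]
255.5 16 [-167.6   88.6   -2.9]
256 60 [-125.9   88.7   -2.4]
257 140 [-53.5  88.9  -1.5]
257.5 150 [-44.3  89.   -1.1]
257 190 [-6.5 89.1 -1.6]
257.5 215 [18.7 89.2 -1.1]
257.5 262 [71.  89.3 -1.1]
```

View pics/w7a.png

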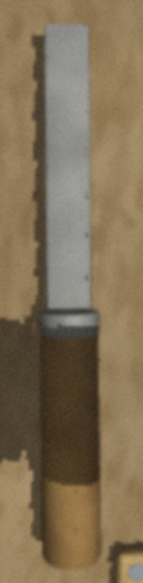

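Run:
```python
from h import *
c=load("pics/top0.npz"); X=cloud(c); H=cv2.medianBlur(X[...,2].astype(np.float32),3)
b=(H>60)&(H<400)&(X[...,0]>250)&(X[...,0]<480)&(X[...,1]>-120)&(X[...,1]<120); P=X[b]
print(len(P),P.min(0),P.max(0))
plan()
```

```text
239 [250.03330493 -73.16123054  21.34680457] [ 471.18834337    4.40904911 1229.32561093]
t 14.6 pos [496.9  -5.1 104.1] yaw -1.4594 j [-0.08  0.29  1.78 -0.    1.06 -0.19] gap 47.7 F [ 0.3  0.5 -0.3]
```

```bash
python3 -m creep '[{"tx":-0.15,"ty":0,"tz":-0.005,"turn":0,"fingers":44},{"tx":-0.325,"ty":0,"tz":-0.011,"turn":0,"fingers":44},{"tx":-0.325,"ty":0.15,"tz":-0.011,"turn":0,"fingers":44},{"tx":-0.325,"ty":0.3,"tz":-0.011,"turn":0,"fingers":44},{"tx":-0.325,"ty":0.42,"tz":-0.011,"turn":0,"fingers":44},{"tx":-0.325,"ty":0.48,"tz":-0.011,"turn":0,"fingers":44},{"tx":-0.325,"ty":0.502,"tz":-0.011,"turn":0,"fingers":44},{"tx":-0.325,"ty":0.502,"tz":-0.011,"turn":0,"fingers":44}]';  python3 - <<'E'
from h import *
from cell import monitor,optics
s=monitor.read_state(); c=optics.camera("wrist")
cv2.imwrite("pics/w8.png",cv2.cvtColor(c["frame"],cv2.COLOR_RGB2BGR)); plan()
E
```

```text
clock: 15.4
eef_pos: [487.8, 59.0, 3.3]
eef_rot: [-1.568, -0.002, -1.46]
wrist_force: [0.3, -0.3, -0.5]
finger_gap: 44.1
t 15.45 pos [488.2  59.    4. ] yaw -1.4596 j [ 0.05  0.45  1.85 -0.    0.84 -0.06] gap 43.9 F [0.7 0.3 0.7]
```

View pics/w8.png

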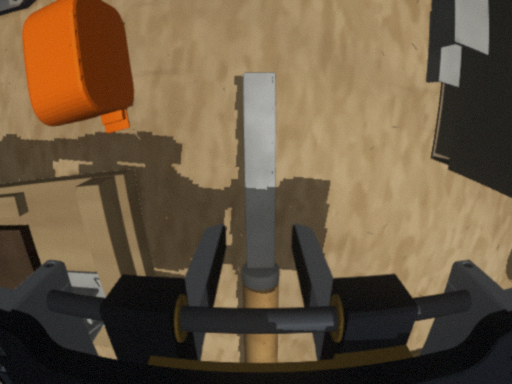

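```bash
python3 -m creep '[{"tx":0,"ty":0.004,"tz":0,"turn":0,"fingers":36},{"tx":0,"ty":0.004,"tz":0,"turn":0,"fingers":28},{"tx":0,"ty":0.004,"tz":0,"turn":0,"fingers":22},{"tx":0,"ty":0.004,"tz":0,"turn":0,"fingers":10},{"tx":0,"ty":0.004,"tz":0,"turn":0,"fingers":5},{"tx":0,"ty":0.004,"tz":0,"turn":0,"fingers":5},{"tx":0,"ty":0.004,"tz":0,"turn":0,"fingers":5}]' 60
```

```text
clock: 16.15
eef_pos: [488.4, 59.1, 3.3]
eef_rot: [-1.566, -0.003, -1.46]
wrist_force: [0.6, 0.7, 2.8]
finger_gap: 16.7
```

```bash
python3 -m creep '[{"tx":0,"ty":-0.03,"tz":0,"turn":0,"fingers":5},{"tx":0,"ty":-0.08,"tz":0,"turn":0,"fingers":5},{"tx":0,"ty":-0.15,"tz":0,"turn":0,"fingers":5},{"tx":0,"ty":-0.22,"tz":0,"turn":0,"fingers":5},{"tx":0,"ty":-0.3,"tz":0,"turn":0,"fingers":5},{"tx":0,"ty":-0.4,"tz":0,"turn":0,"fingers":5},{"tx":0,"ty":-0.4,"tz":0,"turn":0,"fingers":5},{"tx":0,"ty":-0.4,"tz":0,"turn":0,"fingers":5}]' 60
python3 - <<'E'
from h import *
from cell import monitor,optics
s=monitor.read_state(); c=optics.camera("wrist")
np.savez("pics/w9.npz",**c,**{k:s[k] for k in("eef_pos","eef_rot")})
cv2.imwrite("pics/w9.png",cv2.cvtColor(c["frame"],cv2.COLOR_RGB2BGR)); plan()
R=Ro.from_euler("xyz",s["eef_rot"]).as_matrix(); rz=c["range_z"]
for v in range(60,350,12):
    p=wpoint(c,s,260,v,depth=rz[v,260]); print(v,(R.T@(p-s["eef_pos"])).round(1))
c2=optics.camera("scene"); cv2.imwrite("pics/s9.png",cv2.resize(cv2.cvtColor(c2["frame"],cv2.COLOR_RGB2BGR)[120:280,120:360],None,fx=3.2,fy=3.2,interpolation=cv2.INTER_CUBIC))
E
```

```text
clock: 16.95
eef_pos: [487.9, 59.2, 83.3]
eef_rot: [-1.566, -0.003, -1.46]
wrist_force: [-0.8, -0.1, -2.8]
finger_gap: 16.8
t 17.0 pos [487.6  59.2  82.7] yaw -1.4596 j [ 0.05  0.31  1.82 -0.    1.01 -0.06] gap 16.7 F [ 0.3 -0.7 -3.1]
60 [-125.4   85.1    1.1]
72 [-103.2  -15.6    0.6]
84 [-96.6 -15.2   0.6]
96 [-90.  -15.2   0.6]
108 [-83.4 -14.2   0.6]
120 [-76.7 -14.1   0.7]
132 [-70.1 -14.7   0.7]
144 [-63.4 -15.    0.7]
156 [-56.5 -14.1   0.7]
168 [-49.8 -14.9   0.7]
180 [-42.6 -13.9   0.7]
192 [-35.5 -14.2   0.7]
204 [-28.2 -14.2   0.7]
216 [-20.4 -13.5   0.7]
228 [-12.2 -12.7   0.8]
240 [ -4.2 -13.    0.8]
252 [  4.5 -12.5   0.8]
264 [ 13.7 -11.9   0.8]
276 [ 17.8 -19.9   0.8]
288 [ 26.2 -21.2   0.8]
300 [ 36.2 -20.9   0.9]
312 [ -28.6 -111.2    0.3]
324 [ -25.4 -112.9    0.3]
336 [ 70.3 -20.4   1. ]
348 [ 82.9 -20.8   1. ]
```

View pics/w9.png

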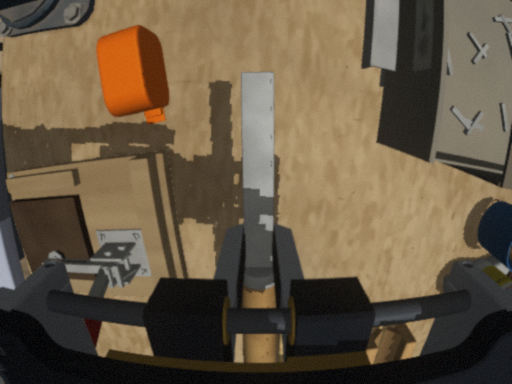

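View pics/s9.png

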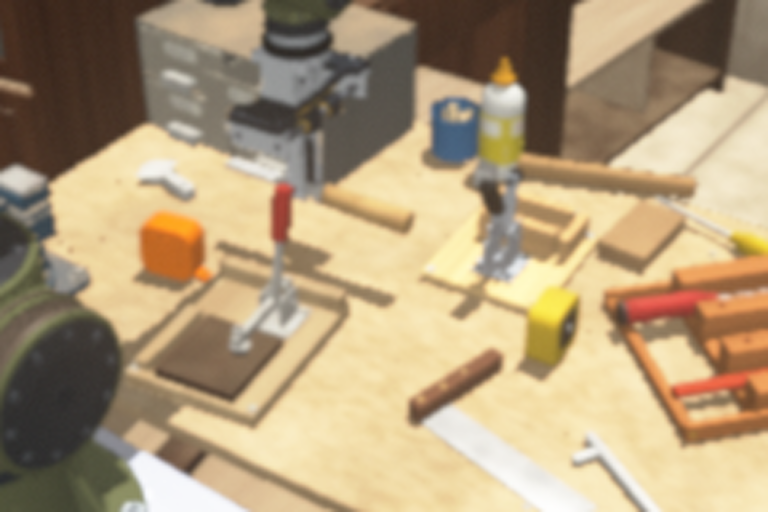

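Run:
```python
from h import *
plan((C2W((78,0,190)),CY-np.pi),(C2W((78,0,80)),CY-np.pi))
```

```text
t 17.05 pos [487.5  59.2  82.5] yaw -1.4596 j [ 0.05  0.31  1.82 -0.    1.01 -0.06] gap 17.0 F [ 0.5  0.5 -2.4]
-> [652.4 -44.8 190. ] -1.458 : tx 0.6097 ty -0.5335 tz 0.7637 turn -0.0005
-> [652.4 -44.8  80. ] -1.458 : tx 0.6084 ty 0.0164 tz 0.7618 turn -0.0005
```

```bash
python3 -m creep '[{"tx":0,"ty":-0.1,"tz":0,"turn":0,"fingers":5},{"tx":0,"ty":-0.22,"tz":0,"turn":0,"fingers":5},{"tx":0,"ty":-0.34,"tz":0,"turn":0,"fingers":5},{"tx":0,"ty":-0.45,"tz":0,"turn":0,"fingers":5},{"tx":0.04,"ty":-0.53,"tz":0.06,"turn":0,"fingers":5},{"tx":0.12,"ty":-0.53,"tz":0.15,"turn":0,"fingers":5},{"tx":0.2,"ty":-0.53,"tz":0.25,"turn":0,"fingers":5},{"tx":0.28,"ty":-0.53,"tz":0.35,"turn":0,"fingers":5},{"tx":0.36,"ty":-0.53,"tz":0.45,"turn":0,"fingers":5},{"tx":0.44,"ty":-0.53,"tz":0.55,"turn":0,"fingers":5},{"tx":0.52,"ty":-0.53,"tz":0.65,"turn":0,"fingers":5},{"tx":0.58,"ty":-0.53,"tz":0.72,"turn":0,"fingers":5},{"tx":0.609,"ty":-0.53,"tz":0.763,"turn":0,"fingers":5},{"tx":0.609,"ty":-0.53,"tz":0.763,"turn":0,"fingers":5},{"tx":0.609,"ty":-0.53,"tz":0.763,"turn":0,"fingers":5}]'
python3 - <<'E'
from h import *
from cell import monitor,optics
s=monitor.read_state(); c=optics.camera("wrist")
np.savez("pics/w10.npz",**c,**{k:s[k] for k in("eef_pos","eef_rot")})
cv2.imwrite("pics/w10.png",cv2.cvtColor(c["frame"],cv2.COLOR_RGB2BGR))
c=optics.camera("top")
np.savez("pics/t10.npz",**c); cv2.imwrite("pics/t10.png",cv2.resize(cv2.cvtColor(c["frame"],cv2.COLOR_RGB2BGR)[110:230,190:320],None,fx=5,fy=5,interpolation=cv2.INTER_CUBIC))
c=optics.camera("scene"); cv2.imwrite("pics/s10.png",cv2.resize(cv2.cvtColor(c["frame"],cv2.COLOR_RGB2BGR)[100:260,200:360],None,fx=3.7,fy=3.7,interpolation=cv2.INTER_CUBIC))
plan((C2W((78,0,80)),CY-np.pi))
E
```

```text
clock: 18.55
eef_pos: [651.8, -44.4, 188.1]
eef_rot: [-1.569, -0.002, -1.46]
wrist_force: [0.3, -0.4, -1.7]
finger_gap: 17.1
t 18.7 pos [651.8 -44.3 189.2] yaw -1.4592 j [-0.12  0.54  1.22 -0.    1.38 -0.23] gap 16.4 F [-0.4  1.  -2.7]
-> [652.4 -44.8  80. ] -1.458 : tx 0.0017 ty 0.5461 tz 0.0008 turn -0.0004
```

View pics/w10.png

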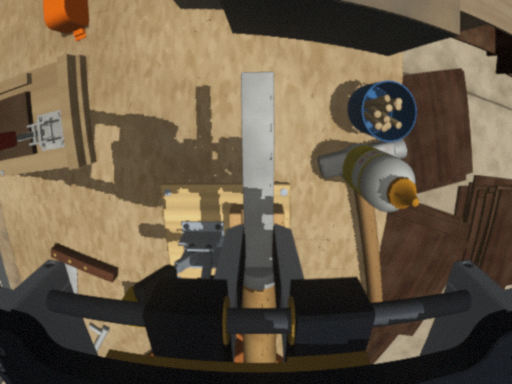

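View pics/t10.png

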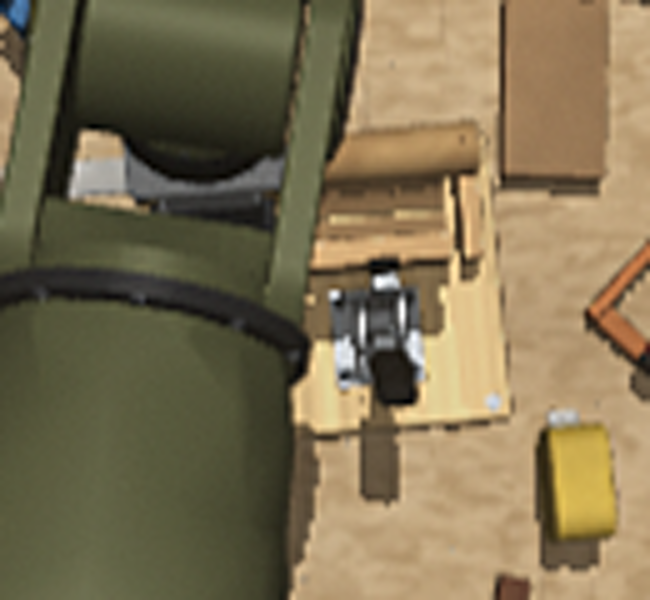

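View pics/s10.png

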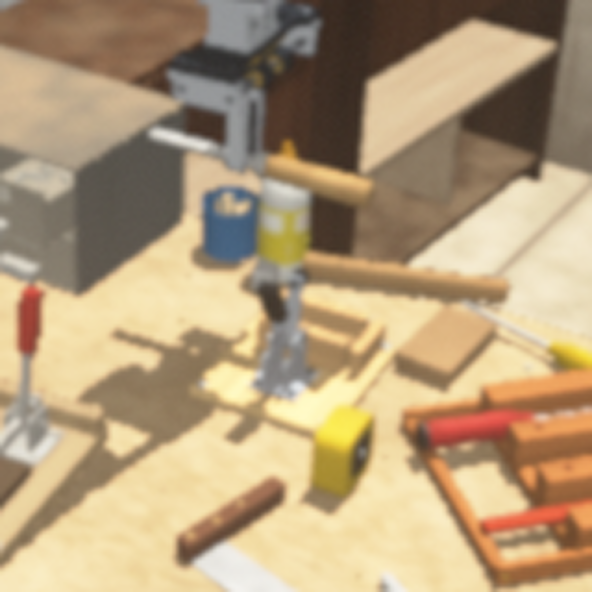

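Run:
```python
from h import *
c=load("pics/top0.npz"); X=cloud(c); H=cv2.medianBlur(X[...,2].astype(np.float32),3)
P=X[90:136,210:240].reshape(-1,3); h=H[90:136,210:240].ravel(); 
for lo,hi in((15,60),(60,110),(110,300)):
    q=P[(h>lo)&(h<hi)]; print(lo,len(q),q.min(0).round() if len(q) else 0,q.max(0).round() if len(q) else 0)
c=load("pics/w10.npz"); rz=c["range_z"]
for u,v in((345,180),(355,175),(372,178),(390,180),(404,193),(325,168)): print(u,v,wpoint(c,c,u,v,depth=rz[v,u]).round())
# groove cheeks check: front corners of base
for u,v in((160,190),(287,183)): p=wpoint(c,c,u,v,h=12);print(p.round(1),W2C(p).round(1))
```

```text
15 266 [ 726.  -58. -668.] [1040.   36.   66.]
60 108 [753. -45.  63.] [798.   8. 113.]
110 288 [471. -73. 106.] [ 807.    7. 1229.]
345 180 [757. -35.  26.]
355 175 [750. -18.  76.]
372 178 [754. -11. 112.]
390 180 [767.  -8. 123.]
404 193 [772. -13. 146.]
325 168 [729. -24.  25.]
[527.8 -77.6  12. ] [ 59.4 127.5  12. ]
[688.1 -50.7  12. ] [ 68.1 -34.8  12. ]
```

```bash
python3 -m creep '[{"tx":0,"ty":0.1,"tz":0,"turn":0,"fingers":5},{"tx":0,"ty":0.22,"tz":0,"turn":0,"fingers":5},{"tx":0,"ty":0.34,"tz":0,"turn":0,"fingers":5},{"tx":0,"ty":0.45,"tz":0,"turn":0,"fingers":5},{"tx":0,"ty":0.55,"tz":0,"turn":0,"fingers":5},{"tx":0,"ty":0.6,"tz":0,"turn":0,"fingers":5},{"tx":0,"ty":0.6,"tz":0,"turn":0,"fingers":5}]'
python3 - <<'E'
from h import *
from cell import monitor,optics
s=monitor.read_state(); c=optics.camera("wrist")
np.savez("pics/w11.npz",**c,**{k:s[k] for k in("eef_pos","eef_rot")})
cv2.imwrite("pics/w11.png",cv2.cvtColor(c["frame"],cv2.COLOR_RGB2BGR))
c=optics.camera("top"); np.savez("pics/t11.npz",**c)
cv2.imwrite("pics/t11.png",cv2.resize(cv2.cvtColor(c["frame"],cv2.COLOR_RGB2BGR)[110:230,190:320],None,fx=5,fy=5,interpolation=cv2.INTER_CUBIC))
c=optics.camera("scene"); np.savez("pics/s11.npz",**c);cv2.imwrite("pics/s11.png",cv2.resize(cv2.cvtColor(c["frame"],cv2.COLOR_RGB2BGR)[130:240,210:330],None,fx=5,fy=5,interpolation=cv2.INTER_CUBIC))
plan((C2W((78,0,80)),CY-np.pi)); print(W2C(s["eef_pos"]))
E
```

```text
clock: 19.4
eef_pos: [651.5, -44.2, 68.2]
eef_rot: [-1.57, -0.002, -1.459]
wrist_force: [-0.4, 0.1, -2.6]
finger_gap: 17.0
t 19.55 pos [652.8 -44.5  70.6] yaw -1.4591 j [-0.12  0.65  1.33 -0.    1.15 -0.23] gap 16.7 F [ 0.1  0.1 -1.7]
-> [652.4 -44.8  80. ] -1.458 : tx 0.0014 ty -0.0471 tz -0.0018 turn -0.0004
[78.67324453  0.79033588 68.15761859]
```

View pics/w11.png

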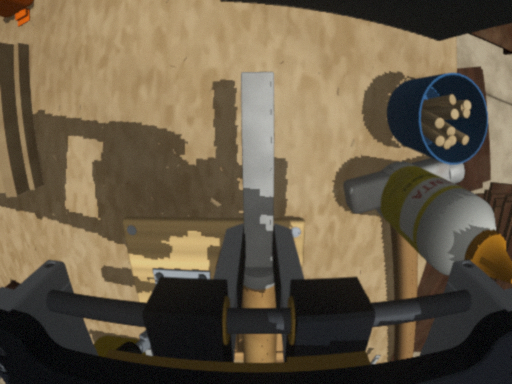

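View pics/t11.png

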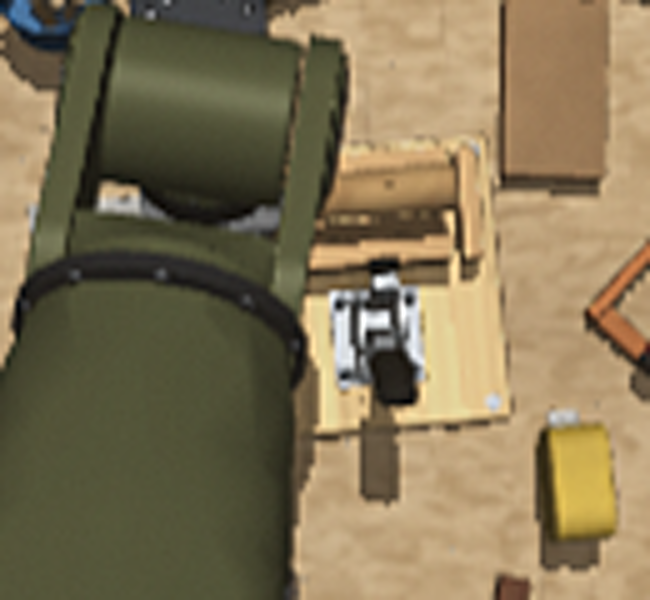

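View pics/s11.png

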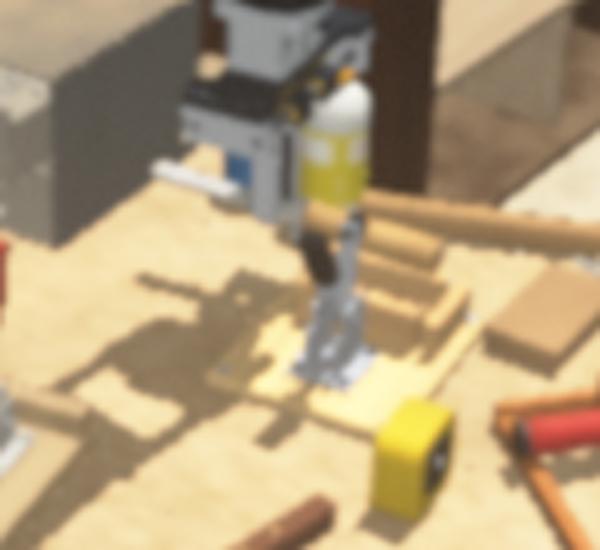

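```bash
python3 - <<'E'
from h import *
c=load("pics/t11.npz"); X=cloud(c)
P=X[135:165,255:285]; 
for u in(264,270,276):
    print(u,"z",X[138:164,u,2].round(0).astype(int)); print("  y",[round(float(W2C(onplane(c,(u,v),78)[0])[1]),1) for v in range(138,160)])
E
python3 - <<'E'
import cv2
im=cv2.imread("pics/t11.png"); cv2.imwrite("pics/t11b.png",cv2.resize(im[100:300,280:520],None,fx=3,fy=3))
E
```

```text
264 z [  4   8  45  47  53  78  88  89  90  90  93  92  86  87  80  20  25  31
  33  51  52  49  46 122 121 125]
  y [-30.9, -28.1, -25.3, -22.5, -19.7, -16.9, -14.1, -11.3, -8.5, -5.7, -2.9, -0.1, 2.7, 5.5, 8.3, 11.1, 13.9, 16.7, 19.5, 22.3, 25.1, 27.9]
270 z [ 9 50 52 46 44 87 87 91 90 94 92 90 88 83 77 21 24 28 32 49 47 51 49 46
 36 14]
  y [-29.6, -26.8, -24.0, -21.2, -18.4, -15.6, -12.8, -10.0, -7.2, -4.3, -1.5, 1.3, 4.1, 6.9, 9.7, 12.5, 15.3, 18.1, 20.8, 23.6, 26.4, 29.2]
276 z [11 45 44 49 83 88 91 90 89 91 86 93 87 80 20 25 23 30 52 46 50 47 51 48
 18 11]
  y [-28.3, -25.5, -22.7, -19.9, -17.1, -14.3, -11.5, -8.6, -5.8, -3.0, -0.2, 2.6, 5.4, 8.2, 11.0, 13.8, 16.6, 19.4, 22.2, 25.0, 27.8, 30.5]
```

View pics/t11b.png

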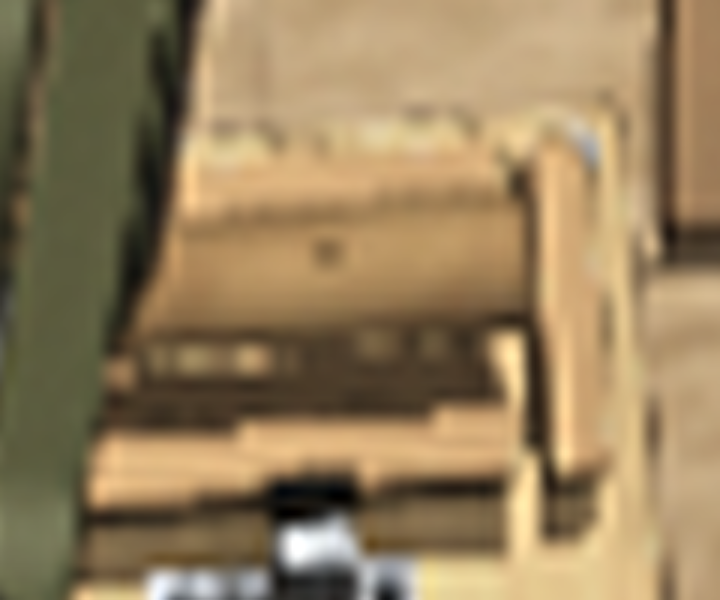

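Run:
```python
from h import *
c=load("pics/t11.npz"); X=cloud(c); H=cv2.medianBlur(X[...,2].astype(np.float32),3)
m=(H>66)&(H<100); m[:,:262]=0; m[:,285:]=0; m[:138]=0; m[156:]=0
n,l,st,_=cv2.connectedComponentsWithStats(m.astype(np.uint8),connectivity=4); k=1+np.argmax(st[1:,4]); vs,us=np.where(l==k); print(st[k])
P=np.array([W2C(p) for p in onplane(c,np.c_[us,vs],77)])
g=c["frame"]
for u in range(262,283):
    q=P[us==u]
    if len(q): print(u,q[:,0].mean().round(1),(q[:,1].mean()).round(2),len(q), vs[us==u].min(),vs[us==u].max())
print(rect(P), "butt x",np.percentile(P[:,0],1), P[:,1].mean())
# cheeks same image for reference
m=(H>42)&(H<54); m[:,:262]=0;m[:,285:]=0;m[:136]=0;m[165:]=0
vs,us=np.where(m);P=np.array([W2C(p) for p in onplane(c,np.c_[us,vs],48)])
for s in(-1,1): q=P[P[:,1]*s>10]; print(q[:,1].min(),q[:,1].max(),np.median(q[:,1]))
```

```text
[262 142  20  11 191]
262 -4.2 -3.45 9 144 152
263 -7.0 -3.24 9 144 152
264 -9.9 -4.42 10 143 152
265 -12.6 -4.2 10 143 152
266 -15.4 -3.98 10 143 152
267 -18.2 -3.77 10 143 152
268 -21.0 -3.55 10 143 152
269 -23.8 -3.33 10 143 152
270 -26.6 -3.11 10 143 152
271 -29.4 -2.89 10 143 152
272 -32.3 -4.08 9 143 151
273 -35.1 -3.86 9 143 151
274 -38.0 -5.04 10 142 151
275 -40.8 -4.83 10 142 151
276 -43.6 -4.61 10 142 151
277 -46.3 -4.39 10 142 151
278 -49.1 -4.17 10 142 151
279 -51.9 -3.95 10 142 151
280 -54.6 -2.33 9 143 151
281 -57.3 -0.71 6 145 150
(array([-30.46190834,  -3.90425682]), [np.float32(27.156303), np.float32(54.988304)], np.float32(1.294988)) butt x -57.40878642463575 -3.76563724919897
-32.49783042475855 -11.860915463211054 -25.953570505698064
10.704744641436736 35.086926749165634 24.12141409811599
```

Run:
```python
from h import *
c=load("pics/w11.npz")
im=cv2.cvtColor(c["frame"],cv2.COLOR_RGB2BGR); cv2.imwrite("pics/w11a.png",cv2.resize(im[190:310,100:320],None,fx=3.5,fy=3.5,interpolation=cv2.INTER_CUBIC))
```

```text
(no output)
```

View pics/w11a.png

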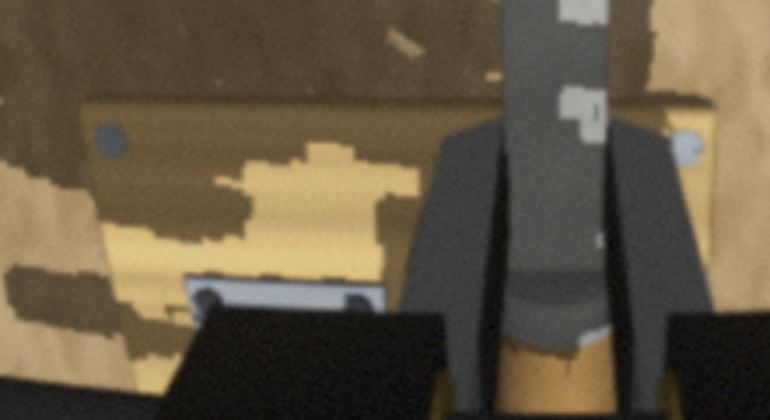

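Run:
```python
from h import *
c=load("pics/w11.npz")
for u,v in((123.7,219.4),(304,220)):
    p=wpoint(c,c,u,v,h=12); print(p.round(1),W2C(p).round(1))
R=Ro.from_euler("xyz",c["eef_rot"]).as_matrix()
rz=c["range_z"]; f=c["frame"]; g=cv2.cvtColor(f,cv2.COLOR_RGB2GRAY)
for v in (80,120,160,200,230,255): print(v,g[v,236:284])
```

```text
[530.2 -69.8  12. ] [ 66.9 124.3  12. ]
[691.5 -50.6  12. ] [ 67.8 -38.2  12. ]
80 [160 164 166 164 153 138 145 159 156 161 159 158 162 163 163 165 163 166
 167 169 166 167 167 167 170 168 168 167 169 172 176 170 177 173 175 174
 171 159 157 158 156 153 156 154 156 157 164 161]
120 [146 162 169 168 162 144 154 165 165 169 171 173 173 173 175 177 175 176
 173 177 176 176 175 178 180 182 179 182 180 182 184 186 183 182 184 185
 180 164 155 154 159 161 165 164 164 164 166 163]
160 [105 145 160 160 161 147 127 139 153 154 152 155 160 160 162 159 160 161
 160 162 162 163 163 163 160 167 161 161 166 164 168 159 164 164 167 166
 163 139  99  85  83  82  84  85  83  79  83  84]
200 [78 79 77 78 81 78 77 77 82 85 82 88 87 89 88 86 85 86 86 83 85 85 89 89
 86 86 87 87 87 85 88 90 87 88 85 84 82 80 83 82 86 80 81 81 81 78 78 79]
230 [ 64  63  61  61  60  64  57  47  62  78  76  77  78  79  81  78  86  80
  79  81  81  82  84  80  81  83  85  81  81  87 111 132 140 137 139 133
 115  67  47  61  66  62  65  64  65  61  64  64]
255 [64 63 61 51 37 21 20 15 21 45 70 80 83 81 78 79 80 81 81 80 78 79 83 81
 80 82 76 79 79 81 81 81 80 80 79 70 47 29 23 14 27 39 54 60 61 61 66 63]
```

```bash
python3 -m creep '[{"tx":0,"ty":0,"tz":-0.014,"turn":0,"fingers":5},{"tx":0,"ty":0.04,"tz":-0.014,"turn":0,"fingers":5},{"tx":0,"ty":0.08,"tz":-0.014,"turn":0,"fingers":5},{"tx":0,"ty":0.12,"tz":-0.014,"turn":0,"fingers":5},{"tx":0,"ty":0.15,"tz":-0.014,"turn":0,"fingers":5},{"tx":0,"ty":0.15,"tz":-0.014,"turn":0,"fingers":5}]'
python3 - <<'E'
from h import *
from cell import optics
c=optics.camera("top"); np.savez("pics/t12.npz",**c)
cv2.imwrite("pics/t12.png",cv2.resize(cv2.cvtColor(c["frame"],cv2.COLOR_RGB2BGR)[130:170,245:295],None,fx=14,fy=14,interpolation=cv2.INTER_CUBIC))
plan()
X=cloud(c); H=cv2.medianBlur(X[...,2].astype(np.float32),3)
for u in(266,272,278): print(X[138:164,u,2].round(0).astype(int))
E
```

```text
clock: 20.15
eef_pos: [649.6, -44.8, 39.1]
eef_rot: [-1.568, -0.002, -1.459]
wrist_force: [-0.8, 0.7, -2.4]
finger_gap: 16.9
t 20.2 pos [649.9 -44.8  39.9] yaw -1.4591 j [-0.12  0.69  1.35 -0.    1.1  -0.24] gap 16.8 F [ 0.3 -0.6 -1.7]
[ 12  13  49  53  45  50  46  38  54  55  60  63  61  60  58  58  57  24
  28  46  51  47  51 125 127 126]
[ 9 48 50 52 50 49 48 48 57 59 60 60 59 55 55 54 51 30 34 48 47 50 46 50
 29 13]
[ 7 54 53 49 50 45 38 56 61 62 59 57 57 61 59 54 47 31 53 52 56 53 48 42
 22 14]
```

View pics/t12.png

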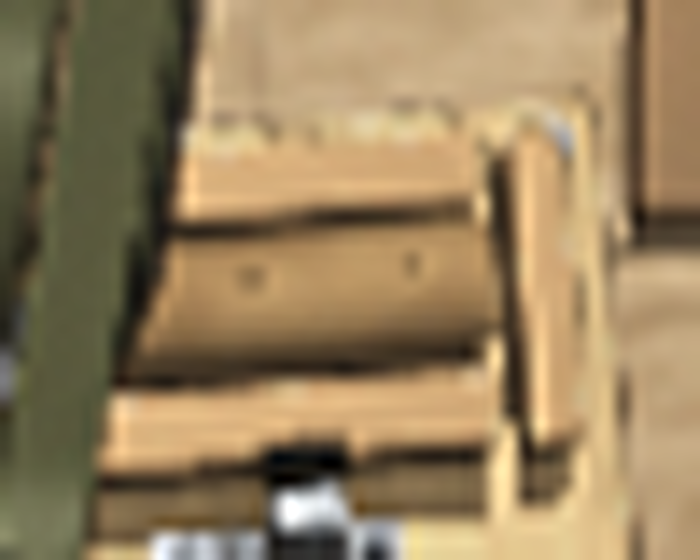

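```bash
python3 -m creep '[{"tx":0,"ty":0.02,"tz":0,"turn":0,"fingers":5},{"tx":0,"ty":0.035,"tz":0,"turn":0,"fingers":5},{"tx":0,"ty":0.045,"tz":0,"turn":0,"fingers":5},{"tx":0,"ty":0.045,"tz":0,"turn":0,"fingers":5}]'
```

```text
clock: 20.6
eef_pos: [649.8, -44.8, 30.6]
eef_rot: [-1.567, -0.002, -1.459]
wrist_force: [0.1, -0.4, -3.0]
finger_gap: 16.7
```

```bash
python3 -m creep '[{"tx":0,"ty":0.008,"tz":0,"turn":0,"fingers":5},{"tx":0,"ty":0.012,"tz":0,"turn":0,"fingers":5},{"tx":0,"ty":0.012,"tz":0,"turn":0,"fingers":5}]'
```

```text
clock: 20.9
eef_pos: [649.9, -44.8, 28.2]
eef_rot: [-1.567, -0.002, -1.459]
wrist_force: [1.2, -0.6, -1.8]
finger_gap: 17.1
```

```bash
python3 -m creep '[{"tx":0,"ty":0.006,"tz":0,"turn":0,"fingers":5},{"tx":0,"ty":0.01,"tz":0,"turn":0,"fingers":5},{"tx":0,"ty":0.01,"tz":0,"turn":0,"fingers":5}]'
```

```text
clock: 21.2
eef_pos: [649.8, -44.9, 26.1]
eef_rot: [-1.567, -0.003, -1.459]
wrist_force: [-1.0, 0.7, -1.2]
finger_gap: 16.7
```

```bash
python3 -m creep '[{"tx":0,"ty":0.005,"tz":0,"turn":0,"fingers":5},{"tx":0,"ty":0.005,"tz":0,"turn":0,"fingers":5},{"tx":0.01,"ty":0.005,"tz":0,"turn":0,"fingers":5},{"tx":0.02,"ty":0.005,"tz":0,"turn":0,"fingers":5},{"tx":0.02,"ty":0.005,"tz":0,"turn":0,"fingers":5}]'
```

```text
clock: 21.7
eef_pos: [650.1, -48.9, 25.2]
eef_rot: [-1.568, -0.002, -1.459]
wrist_force: [-3.1, 3.6, 2.1]
finger_gap: 16.9
```

```bash
python3 -m creep '[{"tx":0.006,"ty":0,"tz":0,"turn":0,"fingers":5},{"tx":0.01,"ty":0,"tz":0,"turn":0,"fingers":5},{"tx":0.01,"ty":0,"tz":0,"turn":0,"fingers":5}]'
python3 - <<'E'
from h import *
from cell import optics
plan()
c=optics.camera("top"); np.savez("pics/t13.npz",**c)
cv2.imwrite("pics/t13.png",cv2.resize(cv2.cvtColor(c["frame"],cv2.COLOR_RGB2BGR)[130:170,245:295],None,fx=14,fy=14,interpolation=cv2.INTER_CUBIC))
E
```

```text
clock: 22.0
eef_pos: [650.2, -50.2, 25.3]
eef_rot: [-1.568, -0.001, -1.459]
wrist_force: [-3.1, 6.0, 3.5]
finger_gap: 17.0
t 22.0 pos [650.2 -50.2  25.3] yaw -1.4591 j [-0.13  0.71  1.36 -0.    1.07 -0.24] gap 17.0 F [-3.1  6.   3.5]
```

View pics/t13.png

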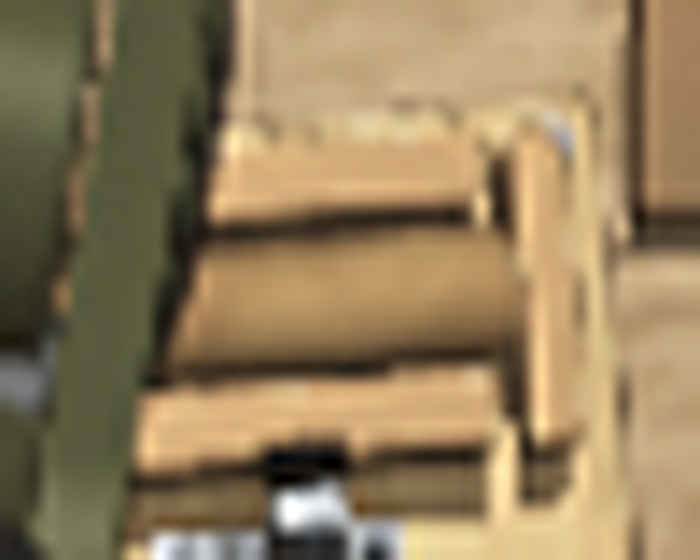

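```bash
python3 -m creep '[{"tx":0.008,"ty":0,"tz":0,"turn":0,"fingers":5},{"tx":0.013,"ty":0,"tz":0,"turn":0,"fingers":5},{"tx":0.013,"ty":0,"tz":0,"turn":0,"fingers":5}]'
```

```text
clock: 22.35
eef_pos: [650.2, -50.3, 25.3]
eef_rot: [-1.569, 0.003, -1.458]
wrist_force: [-4.4, 16.6, 5.1]
finger_gap: 16.7
```

```bash
python3 -m creep '[{"tx":0,"ty":0,"tz":0,"turn":0,"fingers":5},{"tx":0,"ty":0,"tz":0,"turn":0,"fingers":5}]'
python3 - <<'E'
from h import *
from cell import optics,monitor
s=monitor.read_state(); c=optics.camera("wrist")
np.savez("pics/w13.npz",**c,**{k:s[k] for k in("eef_pos","eef_rot")})
rz=c["range_z"]
Q=np.array([wpoint(c,s,u,v,depth=rz[v,u]) for v in range(76,225,2) for u in range(245,270)]); Q=Q[abs(Q[:,2]-40)<15]
L=np.array([W2C(p) for p in Q]); A=np.c_[L[:,0]-115,L[:,1],np.ones(len(L))]; print(np.linalg.lstsq(A,L[:,2],rcond=None)[0],len(L),L[:,0].min(),L[:,0].max(),s["wrist_force"],s["eef_pos"])
E
```

```text
clock: 22.55
eef_pos: [650.2, -50.0, 25.4]
eef_rot: [-1.569, 0.003, -1.458]
wrist_force: [-2.9, 4.0, 2.5]
finger_gap: 17.2
[-4.24296174e-03 -8.64592083e-03  3.75672459e+01] 1870 87.07299768665872 174.491364081715 [-2.89652479  3.95579475  2.52263647] [650.19422811 -50.04806979  25.37857439]
```

```bash
python3 -m creep '[{"tx":0,"ty":0,"tz":0,"turn":0,"fingers":20},{"tx":0,"ty":0,"tz":0,"turn":0,"fingers":26},{"tx":0,"ty":0,"tz":0,"turn":0,"fingers":36},{"tx":0,"ty":0,"tz":0,"turn":0,"fingers":44},{"tx":0,"ty":-0.05,"tz":0,"turn":0,"fingers":44},{"tx":0,"ty":-0.2,"tz":0,"turn":0,"fingers":44},{"tx":0,"ty":-0.45,"tz":0,"turn":0,"fingers":44},{"tx":0,"ty":-0.7,"tz":0,"turn":0,"fingers":44},{"tx":0,"ty":-0.9,"tz":0,"turn":0,"fingers":44}]'
python3 - <<'E'
from h import *
from cell import optics,monitor
s=monitor.read_state(); c=optics.camera("wrist")
np.savez("pics/w14.npz",**c,**{k:s[k] for k in("eef_pos","eef_rot")})
cv2.imwrite("pics/w14.png",cv2.cvtColor(c["frame"],cv2.COLOR_RGB2BGR)); plan()
E
```

```text
clock: 23.5
eef_pos: [650.1, -50.7, 209.6]
eef_rot: [-1.566, 0.002, -1.458]
wrist_force: [0.1, 0.4, -0.8]
finger_gap: 44.2
t 23.55 pos [651.8 -50.9 216.5] yaw -1.4582 j [-0.14  0.52  1.19  0.    1.42 -0.25] gap 44.2 F [ 1.2 -0.2  6.1]
```

View pics/w14.png

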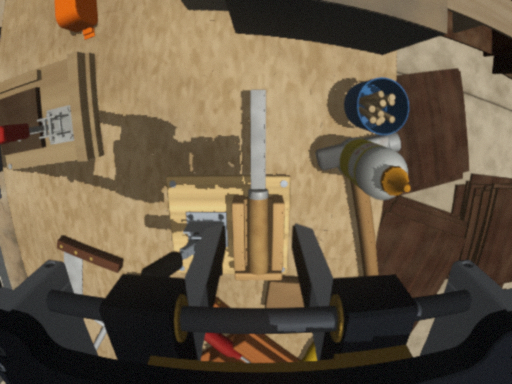

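```bash
sed -i 's/^CO=.*/CO=np.array([661.2,-122.3,0])+np.array([-2.77,2.2,0])/' h.py
python3 - <<'E'
from h import *
plan((C2W((-10,80,200)),CY-np.pi),(C2W((-10,80,150)),CY-np.pi))
E
```

```text
Traceback (most recent call last):
  File "h.py", line 19, in <module>
    CR=Ro.from_euler("z",CY).as_matrix()
                         ^^
NameError: name 'CY' is not defined. Did you mean: 'CO'?
```

```bash
sed -i 's/^CO=\(.*\)/CO=\1; CY=np.radians(96.47)/' h.py
python3 - <<'E'
from h import *
plan((C2W((-10,80,200)),CY-np.pi),(C2W((-10,80,150)),CY-np.pi))
E
```

```text
t 23.55 pos [651.8 -50.9 216.5] yaw -1.4582 j [-0.14  0.52  1.19  0.    1.42 -0.25] gap 44.2 F [ 1.2 -0.2  6.1]
-> [ 580.1 -139.1  200. ] -1.458 : tx 0.3975 ty 0.0772 tz -0.4068 turn -0.0001
-> [ 580.1 -139.1  150. ] -1.458 : tx 0.3975 ty 0.3271 tz -0.4101 turn -0.0001
```

```bash
python3 -m creep '[{"tx":0.1,"ty":0,"tz":-0.1,"turn":0,"fingers":0},{"tx":0.25,"ty":0.02,"tz":-0.25,"turn":0,"fingers":0},{"tx":0.398,"ty":0.07,"tz":-0.407,"turn":0,"fingers":0},{"tx":0.398,"ty":0.07,"tz":-0.407,"turn":0,"fingers":0},{"tx":0.398,"ty":0.07,"tz":-0.407,"turn":0,"fingers":0},{"tx":0.398,"ty":0.07,"tz":-0.407,"turn":0,"fingers":0}]'
python3 - <<'E'
from h import *
from cell import optics,monitor
s=monitor.read_state(); c=optics.camera("wrist")
np.savez("pics/w15.npz",**c,**{k:s[k] for k in("eef_pos","eef_rot")})
cv2.imwrite("pics/w15.png",cv2.cvtColor(c["frame"],cv2.COLOR_RGB2BGR))
c=optics.camera("scene");np.savez("pics/s15.npz",**c);cv2.imwrite("pics/s15.png",cv2.resize(cv2.cvtColor(c["frame"],cv2.COLOR_RGB2BGR)[120:230,210:330],None,fx=5,fy=5,interpolation=cv2.INTER_CUBIC))
P=[(-10,85,140),(-10,98,129),(-10,113,119),(-10,127,109),(-10,138,96),(-10,144,84),(-10,146,72),(-10,146,69)]
plan(*[(C2W(p),CY-np.pi) for p in P])
E
```

```text
clock: 24.15
eef_pos: [580.6, -138.6, 202.0]
eef_rot: [-1.557, -0.0, -1.458]
wrist_force: [0.6, -0.5, 0.2]
finger_gap: 1.2
t 24.25 pos [ 580.6 -138.4  201.7] yaw -1.457 j [-0.3   0.4   1.4   0.01  1.33 -0.41] gap 0.2 F [-0.3 -0.3  0.3]
-> [ 575.1 -139.6  140. ] -1.458 : tx 0.0031 ty 0.3079 tz -0.0325 turn 0.0003
-> [ 562.2 -141.1  129. ] -1.458 : tx 0.0030 ty 0.3620 tz -0.0983 turn 0.0003
-> [ 547.3 -142.8  119. ] -1.458 : tx 0.0029 ty 0.4109 tz -0.1739 turn 0.0003
-> [ 533.4 -144.3  109. ] -1.458 : tx 0.0029 ty 0.4599 tz -0.2446 turn 0.0003
-> [ 522.4 -145.6   96. ] -1.458 : tx 0.0028 ty 0.5242 tz -0.3005 turn 0.0003
-> [ 516.5 -146.3   84. ] -1.458 : tx 0.0028 ty 0.5838 tz -0.3313 turn 0.0003
-> [ 514.5 -146.5   72. ] -1.458 : tx 0.0028 ty 0.6436 tz -0.3422 turn 0.0003
-> [ 514.5 -146.5   69. ] -1.458 : tx 0.0028 ty 0.6586 tz -0.3424 turn 0.0003
```

View pics/w15.png

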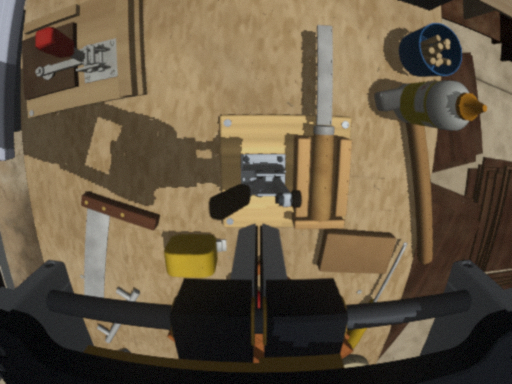

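View pics/s15.png

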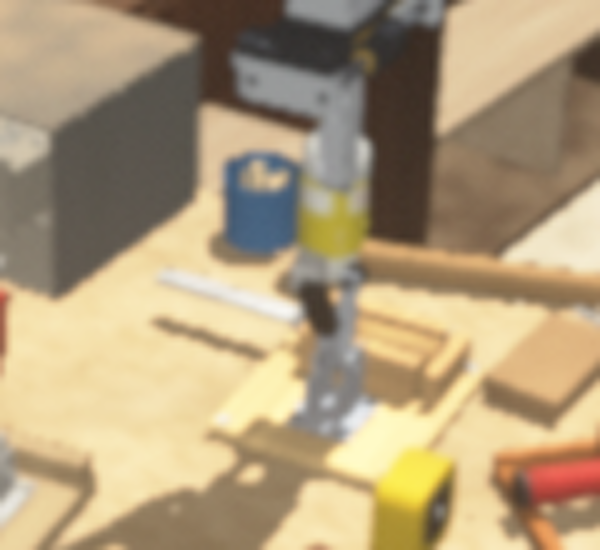

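Run:
```python
from h import *
c=load("pics/w15.npz"); rz=c["range_z"]; f=c["frame"].max(-1)
for u,v in((214,207),(222,204),(230,202),(238,198),(246,194),(268,194),(295,198)): print(u,v,f[v,u],W2C(wpoint(c,c,u,v,depth=rz[v,u])).round(1))
```

```text
214 207 24 [ -8.3 116.2 146. ]
222 204 24 [ -6.2 109.5 144.3]
230 202 26 [ -6.8 103.3 137.3]
238 198 26 [ -7.4  97.1 124. ]
246 194 19 [ -7.4  90.1 111.8]
268 194 149 [-21.7  67.1  65.5]
295 198 35 [ -7.7  45.1 123.7]
```

```bash
python3 -m creep '[{"tx":0.0,"ty":0.15,"tz":-0.01,"turn":0,"fingers":0},{"tx":0.0,"ty":0.308,"tz":-0.033,"turn":0,"fingers":0},{"tx":0.0,"ty":0.308,"tz":-0.033,"turn":0,"fingers":0},{"tx":0.0,"ty":0.335,"tz":-0.065,"turn":0,"fingers":0},{"tx":0.0,"ty":0.362,"tz":-0.098,"turn":0,"fingers":0},{"tx":0.0,"ty":0.387,"tz":-0.136,"turn":0,"fingers":0},{"tx":0.0,"ty":0.411,"tz":-0.174,"turn":0,"fingers":0},{"tx":0.0,"ty":0.411,"tz":-0.174,"turn":0,"fingers":0}]'
python3 - <<'E'
from h import *
from cell import optics,monitor
s=monitor.read_state(); c=optics.camera("wrist")
np.savez("pics/w16.npz",**c,**{k:s[k] for k in("eef_pos","eef_rot")})
cv2.imwrite("pics/w16.png",cv2.cvtColor(c["frame"],cv2.COLOR_RGB2BGR))
P=[(-10,127,109),(-10,138,96),(-10,144,84),(-10,146,72),(-10,146,69)]
plan(*[(C2W(p),CY-np.pi) for p in P])
print(W2C(s["eef_pos"]))
E
```

```text
clock: 25.05
eef_pos: [546.8, -142.4, 119.8]
eef_rot: [-1.556, -0.001, -1.457]
wrist_force: [0.0, 0.7, -0.3]
finger_gap: 0.3
t 25.1 pos [ 547.1 -142.4  119.8] yaw -1.4574 j [-0.32  0.41  1.58  0.01  1.14 -0.44] gap 0.3 F [ 0.4  0.2 -0.2]
-> [ 533.4 -144.3  109. ] -1.458 : tx 0.0019 ty 0.0532 tz -0.0702 turn 0.0002
-> [ 522.4 -145.6   96. ] -1.458 : tx 0.0018 ty 0.1174 tz -0.1262 turn 0.0002
-> [ 516.5 -146.3   84. ] -1.458 : tx 0.0017 ty 0.1769 tz -0.1571 turn 0.0002
-> [ 514.5 -146.5   72. ] -1.458 : tx 0.0017 ty 0.2368 tz -0.1680 turn 0.0002
-> [ 514.5 -146.5   69. ] -1.458 : tx 0.0017 ty 0.2517 tz -0.1682 turn 0.0002
[ -9.5885125 113.4558116 119.8083136]
```

View pics/w16.png

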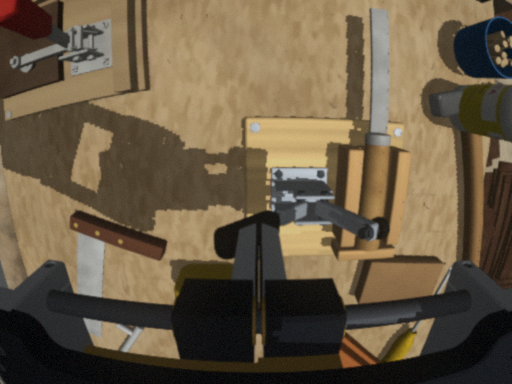

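```bash
python3 -m creep '[{"tx":0.0,"ty":0.026,"tz":-0.035,"turn":0,"fingers":0},{"tx":0.0,"ty":0.053,"tz":-0.07,"turn":0,"fingers":0},{"tx":0.0,"ty":0.085,"tz":-0.1,"turn":0,"fingers":0},{"tx":0.0,"ty":0.117,"tz":-0.126,"turn":0,"fingers":0},{"tx":0.0,"ty":0.147,"tz":-0.145,"turn":0,"fingers":0},{"tx":0.0,"ty":0.177,"tz":-0.157,"turn":0,"fingers":0},{"tx":0.0,"ty":0.2,"tz":-0.164,"turn":0,"fingers":0},{"tx":0.0,"ty":0.215,"tz":-0.167,"turn":0,"fingers":0},{"tx":0.0,"ty":0.215,"tz":-0.167,"turn":0,"fingers":0}]'
python3 - <<'E'
from h import *
P=[(-10,146,72),(-10,146,68)]
plan(*[(C2W(p),CY-np.pi) for p in P])
E
```

```text
clock: 26.0
eef_pos: [514.0, -146.0, 75.7]
eef_rot: [-1.558, -0.0, -1.457]
wrist_force: [-0.3, 0.0, -0.6]
finger_gap: 0.2
t 26.0 pos [ 514.  -146.    75.7] yaw -1.4573 j [-0.35  0.4   1.71  0.01  1.02 -0.47] gap 0.2 F [-0.3  0.  -0.6]
-> [ 514.5 -146.5   72. ] -1.458 : tx 0.0025 ty 0.0183 tz 0.0019 turn 0.0002
-> [ 514.5 -146.5   68. ] -1.458 : tx 0.0025 ty 0.0383 tz 0.0016 turn 0.0002
```

```bash
python3 -m creep '[{"tx":0.0,"ty":0.01,"tz":0,"turn":0,"fingers":0},{"tx":0.0,"ty":0.02,"tz":0,"turn":0,"fingers":0},{"tx":0.0,"ty":0.02,"tz":0,"turn":0,"fingers":0}]'; python3 -m creep '[{"tx":0.0,"ty":0.01,"tz":0,"turn":0,"fingers":0},{"tx":0.0,"ty":0.015,"tz":0,"turn":0,"fingers":0},{"tx":0.0,"ty":0.015,"tz":0,"turn":0,"fingers":0}]'
python3 - <<'E'
from h import *
from cell import optics,monitor
s=monitor.read_state(); c=optics.camera("wrist")
cv2.imwrite("pics/w17.png",cv2.cvtColor(c["frame"],cv2.COLOR_RGB2BGR))
plan()
E
```

```text
clock: 26.3
eef_pos: [513.7, -146.1, 72.6]
eef_rot: [-1.559, -0.0, -1.457]
wrist_force: [-9.3, 0.4, 17.9]
finger_gap: 0.7
clock: 26.6
eef_pos: [513.8, -146.2, 72.0]
eef_rot: [-1.558, -0.001, -1.457]
wrist_force: [-15.2, 4.3, 35.4]
finger_gap: 0.2
t 26.65 pos [ 513.8 -146.2   72. ] yaw -1.457 j [-0.35  0.41  1.71  0.01  1.01 -0.47] gap 0.4 F [-15.4   3.2  35.2]
```

View pics/w17.png

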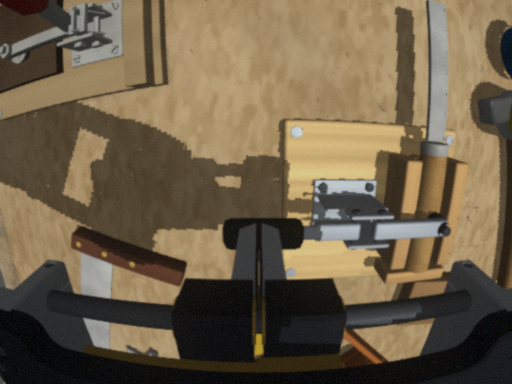

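```bash
python3 -m creep '[{"tx":0.0,"ty":-0.02,"tz":0,"turn":0,"fingers":0},{"tx":0.0,"ty":-0.15,"tz":0,"turn":0,"fingers":0},{"tx":0.1,"ty":-0.4,"tz":0,"turn":0,"fingers":0},{"tx":0.4,"ty":-0.65,"tz":-0.2,"turn":0,"fingers":0},{"tx":0.7,"ty":-0.75,"tz":-0.5,"turn":0,"fingers":0},{"tx":0.9,"ty":-0.75,"tz":-0.6,"turn":0,"fingers":0},{"tx":1,"ty":-0.75,"tz":-0.7,"turn":0,"fingers":0},{"tx":1,"ty":-0.75,"tz":-0.7,"turn":0,"fingers":0},{"tx":1,"ty":-0.75,"tz":-0.7,"turn":0,"fingers":0}]'
python3 - <<'E'
from h import *
from cell import optics,monitor
c=optics.camera("top"); np.savez("pics/t18.npz",**c)
cv2.imwrite("pics/t18.png",cv2.resize(cv2.cvtColor(c["frame"],cv2.COLOR_RGB2BGR)[110:230,195:325],None,fx=5,fy=5,interpolation=cv2.INTER_CUBIC))
c=optics.camera("scene"); np.savez("pics/s18.npz",**c)
cv2.imwrite("pics/s18.png",cv2.resize(cv2.cvtColor(c["frame"],cv2.COLOR_RGB2BGR)[130:260,200:350],None,fx=5,fy=4.5,interpolation=cv2.INTER_CUBIC))
plan()
E
```

```text
clock: 27.55
eef_pos: [393.1, -364.4, 220.8]
eef_rot: [-1.558, -0.001, -1.462]
wrist_force: [1.0, 0.5, -0.2]
finger_gap: 0.5
t 27.65 pos [ 395.1 -361.2  220. ] yaw -1.4587 j [-0.81  0.25  1.55  0.01  1.33 -0.93] gap 0.7 F [ 0.7  0.4 -0.3]
```

View pics/t18.png

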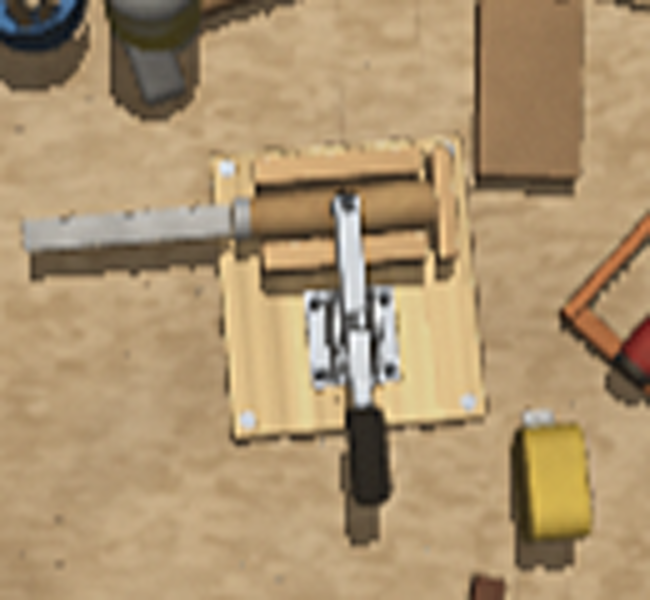

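View pics/s18.png

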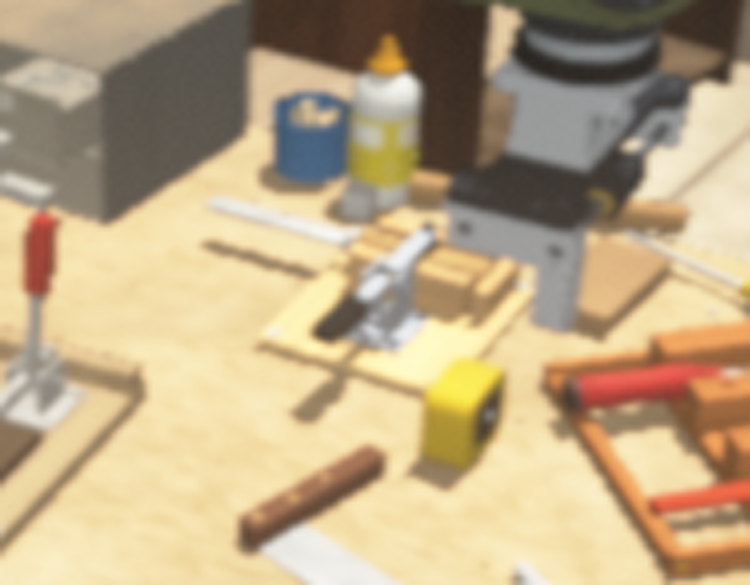

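Run:
```python
from h import *
c=load("pics/t18.npz"); X=cloud(c); f=c["frame"]; hsv=cv2.cvtColor(f,cv2.COLOR_RGB2HSV)
O=np.array([661.2,-122.3,0])
m=(hsv[...,1]<60)&(hsv[...,2]>110); m[:,:197]=0; m[:,239:]=0; m[:148]=0; m[162:]=0
vs,us=np.where(m); P=(onplane(c,np.c_[us,vs],38)-O)@CR; print(len(P),rect(P)); print(P[:,:2].min(0),P[:,:2].max(0))
Q=X[m]; L=(Q-O)@CR; L=L[abs(L[:,2]-38)<10]; A=np.c_[L[:,0]-115,L[:,1],np.ones(len(L))]; print(np.linalg.lstsq(A,L[:,2],rcond=None)[0],len(L))
# lever sleeve heights
for v in range(190,212,3):
    p=(X[v,268:272]-O)@CR; print(v,p.mean(0).round(1))
```

```text
260 (array([119.1062088,   1.1326952]), [np.float32(19.47763), np.float32(112.36132)], np.float32(0.28420562))
[62.96268352 -8.74263741] [175.31161398  10.78572691]
[4.43611906e-03 1.03253454e-02 3.93835124e+01] 237
190 [-17.7 113.1  41.7]
193 [-14.5 123.3  73.7]
196 [-13.8 131.7  73.7]
199 [-13.  140.   75.2]
202 [-12.4 148.3  74.1]
205 [-11.6 156.6  74.8]
208 [-11.1 164.8  71.4]
211 [-15.4 172.5  -0.6]
```

```bash
python3 -c "
from cell import manip,monitor
print(manip.sign_off()); print(monitor.read_state()['clock'])"
```

```text
the job is handed in; nothing more can be done
None
the job is handed in; nothing more can be done
```

The chisel is clamped for honing, and I handed the job in at about 27.7 s of the 72 s allowed.

- **Tape measure:** I moved it to about (505, -255), between the clamp and the tray. The last pictures show it standing there.
- **Chisel:** I took it from the middle slot by the handle and laid it flat on the bench. I then took it again by the blade and lowered it into the groove. I pushed its butt against the stop until the stop held: about 17 N with no more movement.
- **Lever:** I pressed it with closed fingertips until it would go no further, at about 35 N with the fingertips at z = 72 mm.

**Last checks (top camera, arm clear of everything):**
- The blade tip is at x = 175 mm in the clamp's frame, where 175 is expected.
- The blade is level to within about 0.01 rad.
- The lever is level: the sleeve top reads 71 to 75 mm along its length, where 72 is expected.
- The screwdriver and pencil are still in the tray. I saw no other tool out of place.

**Disagreement:** the top camera and the robot/wrist frame differed by 2 to 3 mm at the clamp. I allowed for this when placing the chisel and pressing the lever. No check failed.

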